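# Clear the bead and hold the prism cell in the light path

### The job

Pick the glass prism cell off its rubber pad by its two frosted faces only (never touch the clear windows or the black cap), tip it sideways in the air by about 45 degrees towards one frosted face so that the loose steel bead inside rolls out of the middle and against that side, and bring it back level. Then hold it upright in the middle of the gap of the light bench, its clear windows facing the lamp and the detector squarely and the red beam passing through the window centre, without knocking the light bench or disturbing the dish, bottle and heat sink nearby. Finish while still holding it there by the frosted faces, motionless: do not let go or put it down.

Things in the scene. Friction and masses are not known exactly. Their poses are not given: they have to be found in the camera images.
- cell: closed rectangular glass cell, standing upright on the pad; about 0.14 kg. Origin: centre of its underside; z up. 24 mm along x, 50 mm along y, 50 mm tall plus a black cap 7 mm tall with a low rib on it (59 mm in all). The frosted faces look to +y and -y (grip them across y, 50 mm apart, anywhere from 20 to 45 mm above the underside); the clear windows look to +x and -x, and light goes through along x. Either end and either side will do: the cell is symmetrical
- frosted_a: the white frosted side plate of the cell at its +y side, 24 mm wide, 50 mm tall, 3 mm thick, outer face at y = +25 mm of the cell; its frame is the cell's frame (origin at the centre of the cell's underside)
- frosted_b: the white frosted side plate at the cell's -y side, outer face at y = -25 mm; its frame is the cell's frame
- window_a: the clear window at the cell's +x end, 44 mm wide, recessed 1 mm behind the frosted plates' edges; not to be touched by the fingers; its frame is the cell's frame
- window_b: the clear window at the cell's -x end, as window_a; its frame is the cell's frame
- cap: the black cap on the cell, 20 x 40 x 7 mm, from 50 to 57 mm above the underside; not to be touched by the fingers; its frame is the cell's frame
- bead (a joint): place of the 14 mm steel bead that runs inside the cell along the cell's y axis, in m: 0 in the middle (in the way of the light), +0.015 against the wall at the cell's +y side, -0.015 against the -y side. It sticks until the cell is tipped about 21 degrees about its x axis, and rolls to the wall in well under a second at 45 degrees; level, it stays where it is
- window_centre (a point): point on the cell's middle axis 14 mm above its underside, where the light should pass; axes as the cell's
- pad: black rubber pad 90 x 90 x 4 mm, fixed to the bench, under the cell at the start; origin at the centre of its underside
- light_bench: light bench fixed to the workbench: aluminium base 250 x 60 x 12 mm along its x axis; on two posts a round grey lamp housing (at -x, 40 mm diameter, 45 mm long) and a black detector box (at +x, 45 x 40 x 40 mm), tops 140 mm above the workbench. The gap between their lenses is 125 mm long, free and open above. A thin red line shows the beam along x (it is light, not solid). Origin: centre of the underside of the base; z up
- beam_middle (a point): middle of the beam, halfway between lamp and detector, 120 mm above the workbench; x along the beam, z up
- screw_dish: white round dish with screws, 96 mm across, 18 mm high, loose bystander; origin at the centre of its underside
- flux_bottle: amber bottle with a black nozzle, 28 mm across, 97 mm high, loose bystander; origin at the centre of its underside
- heat_sink: white finned heat sink, 24 x 45 x 32 mm, loose bystander; origin at the centre of its underside
Not all that is in view belongs to the job. Of the things that look like the cell, take the one that is farthest to the robot's left at the start.

How it is judged:
By the outcome, as a careful person would: the job done as asked, in the order asked, and still so for the second after the job is handed in, while the arm keeps its last pose, push and grip.
It also fails if it takes over 45 s, if anything falls off the work surface, if the arm or the gripper's body presses on something with over 40 N, if the wrist force passes 120 N, or if a joint passes its speed limit or range.

### The arm

A 6-joint arm with a two-finger parallel gripper is mounted at the origin on a cart in front of the work surface, level with it; the furniture and walls round the work are solid. World frame = base frame: x ahead of the robot, y to its left, z up, the work surface at z = 0. Lengths are in m, angles in degrees, forces in N, time in s.
With the tool pointing down it reaches from about 0.4 to 0.825 m from the base axis. Payload 7 kg.
Tool frame: the origin (TCP) lies at the very end of the fingers, on their centre line; the grasp point (between the pads) lies 19 mm behind it (ctrl.grip_point_offset is the distance from the TCP to the grasp point, in m); x points along the fingers, z is the direction in which the jaws open and shut, and the axes are right-handed (so a half turn about x gives the same grasp; the last joint's range is limited). The gripper opens to 88 mm and grips with 3 to 60 N. Pads are 19 mm wide; open, the fingers measure 130 mm over their backs; the gripper's body (78 mm by 193 mm) begins 47 mm behind the grasp point.
Start: joints at [-58.493, 20.546, 0.682, 0, -70.136, -16.507], TCP at [0.175, -0.652, 0.227] pointing down, gripper open.
Joint ranges: [-176.03, 176.03], [-82.01, 121.73], [-58.28, 71.71], [-173.87, 95.51], [-174.79, -0.11], [-173.66, 173.66]. Speed limits (degrees/s): [136.94, 136.94, 172.46, 180, 180, 180].

### API

Orientations are given as [roll, pitch, yaw] about the fixed x, y, z axes, in that order (R = Rz(yaw) Ry(pitch) Rx(roll)).
In Python, from plant import get_obs, snapshot, calibration, close_job, ctrl gives the robot as it stands.
- The arm moves only by the tool move_arm, never from a script. Its argument "commands" is a list that holds one entry, the list of rows, each a list of 4 numbers: the shift along the tool's x, y, z in cm, then the turn about the tool's x in rad. In form: [[[dx, dy, dz, spin], ...]]. A call has 1 to 8 rows; each row shifts and turns the commanded pose from where the row before left it, along the tool's axes as they then stand; what a row does not reach is not made up. A row lasts 1/10 s, in which the tool goes at most 50 mm and 8.59 degrees, less where a joint would pass 70% of its speed; a pose out of reach is approached as far as the arm can. A call with a gripper value outside its range is refused whole. "jaw" is the finger opening in cm, from 0 to 8.76, set as the call begins (left out, the last holds). The fingers move at their own pace and stop on an object; the grip force is fixed at half the most. Time passes only in rows, so rows that do not move let the fingers close. It gives the time, the measured TCP pose, the force and the opening at its end, in the units of the state.
- get_obs(): the state, without advancing time (a new reading comes with each control period).
- snapshot(name): name is "side" or "top"; returns (picture, depth): 480x640x3 uint8, red, green, blue; 480x640 float32, m along the optical axis (not along the pixel's ray), 0 where there is no reading.
- calibration(name): a dict with "mtx" (3x3 intrinsics, pixels), "T" (4x4, takes a point from camera to world coordinates). Camera axes: x right, y up, looking along -z (the intrinsics and any distortion apply to the point x, -y, -z); pixel columns grow to the right and rows downward; lengths in m; the calibration is good to about 2 mm. A picture is of the moment at which its call begins. calibration takes no time and is no camera call.
- close_job(): hands the job in, once; it reports no verdict.
The state is a dict: "clock": time; "joint_pos": joint angles; "qvel": joint speeds; "tau": joint torques, N m; "tool_pos": TCP position; "orientation": TCP orientation; "force": force on the tool from outside, world axes, zero at the start; "moment": the same for the moment, N m; "opening": finger opening in m.
Only numpy, scipy, OpenCV 4.12 (cv2) and the standard library are available. Lean on these libraries where they do the work, as an engineer would, in place of code of your own. Each camera call takes 0.05 s, during which the arm holds its last target. There are 200 camera calls.

## Working session

There is one attempt and no reset: what is moved stays moved. The work goes in short steps, Python scripts to look and compute and a tool call to move; the robot and the scene stay as the last step left them, time stands still between calls to the robot, and variables do not carry over. Pictures are saved under pics/ and viewed, about 8 in all and at most 12, crops included, and the job is handed in when it is done.

Besides the shell and the picture viewer there is one more tool, called after "Call:" by a JSON object that holds its "name" and its "arguments", one argument or row to a line. move_arm: Moves the arm, as the interface text tells. Its arguments: {"type":"object","properties":{"commands":{"type":"array"},"jaw":{"type":"number"}},"required":["commands"]}

```bash
mkdir -p pics; ls; python3 - <<'E'
from plant import *
import cv2,numpy as np
o=get_obs();print(o)
for n in("top","side"):
    p,d=snapshot(n);cv2.imwrite(f"pics/{n}0.png",p[:,:,::-1]);np.save(f"{n}0.npy",d);c=calibration(n);print(n,c)
print(ctrl.grip_point_offset)
E
```

```text
pics
{'clock': 0.0, 'joint_pos': array([-5.84927132e+01,  2.05892221e+01,  6.35949425e-01, -2.10025655e-02,
       -7.01365635e+01, -1.65086117e+01]), 'qvel': array([-0.01265077,  0.06677052,  0.02058217,  0.07176087,  0.01804831,
       -0.05295011]), 'tau': array([ 1.08209399e-03, -5.82713950e+01,  2.93052542e+01,  6.99670315e+00,
        6.77254808e-03, -2.28512208e-04]), 'tool_pos': array([ 0.17456577, -0.65154091,  0.22566142]), 'orientation': array([  4.11483334,  89.908019  , 109.1063567 ]), 'force': array([-0.03825794,  0.80963715, -0.22880425]), 'moment': array([ 0.0356298 , -0.03334883, -0.00313468]), 'opening': 0.08772033751034944}
top {'mtx': array([[595.10699031,   0.        , 320.72439279],
       [  0.        , 595.10699031, 245.87267253],
       [  0.        ,   0.        ,   1.        ]]), 'T': array([[-0.02187807,  0.99449748, -0.10245055,  0.39236758],
       [-0.99958825, -0.02366208, -0.01623046,  0.04584187],
       [-0.01856535,  0.10205327,  0.99460568,  1.38197498],
       [ 0.        ,  0.        ,  0.        ,  1.        ]])}
side {'mtx': array([[538.11971043,   0.        , 313.23947578],
       [  0.        , 538.11971043, 248.15619882],
       [  0.        ,   0.        ,   1.        ]]), 'T': array([[-0.99947647,  0.00604644, -0.03178397,  0.48878294],
       [-0.02962741, -0.56576744,  0.82403242,  0.86228873],
       [-0.01299987,  0.82454269,  0.56565038,  0.66537474],
       [ 0.        ,  0.        ,  0.        ,  1.        ]])}
0.0188
```

View pics/top0.png

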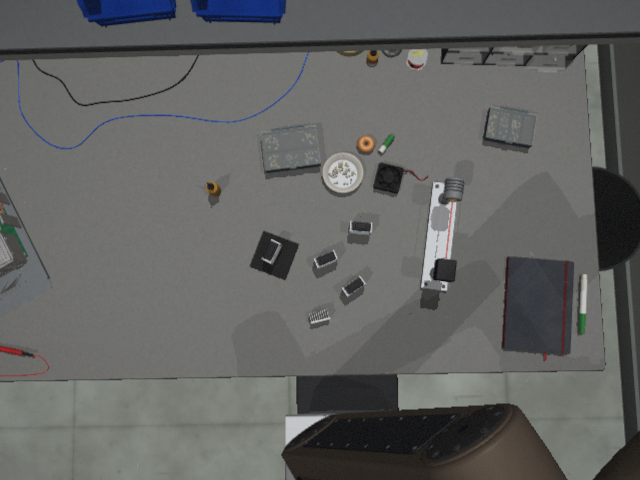

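View pics/side0.png

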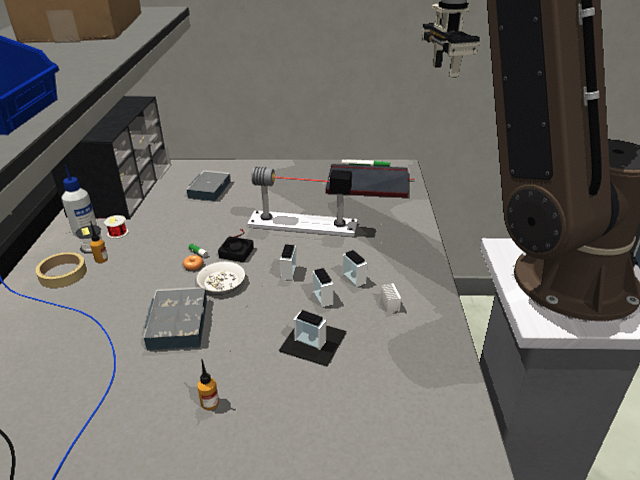

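Four look-alikes in the top view: (271,251) on the pad, (325,259), (360,227) and (353,286). World +y, the robot's left, is image left, so (271,251) is the farthest left. It also stands on the black pad. The dish is at (342,173), the bottle at (213,188), the heat sink at (319,317), and the bench runs from (440,185) to (433,290).

```bash
python3 - <<'E'
import cv2,numpy as np
t=cv2.imread("pics/top0.png");s=cv2.imread("pics/side0.png")
a=cv2.resize(t[225:285,240:310],(350*8//7,300*8//7),interpolation=cv2.INTER_CUBIC)  # x5.714
b=cv2.resize(t[170:300,410:470],None,fx=4.5,fy=4.5,interpolation=cv2.INTER_CUBIC)
c=cv2.resize(s[300:370,270:355],(400,int(70*400/85)),interpolation=cv2.INTER_CUBIC)
im=np.zeros((600,800,3),np.uint8)
a=a[:270];im[:a.shape[0],:400]=a
im[:b.shape[0],420:420+b.shape[1]]=b
c=c[:328];im[271:271+c.shape[0],:400]=c
cv2.imwrite("pics/crop1.png",im);print(a.shape,b.shape,c.shape)
E
```

```text
(270, 400, 3) (585, 270, 3) (328, 400, 3)
```

View pics/crop1.png

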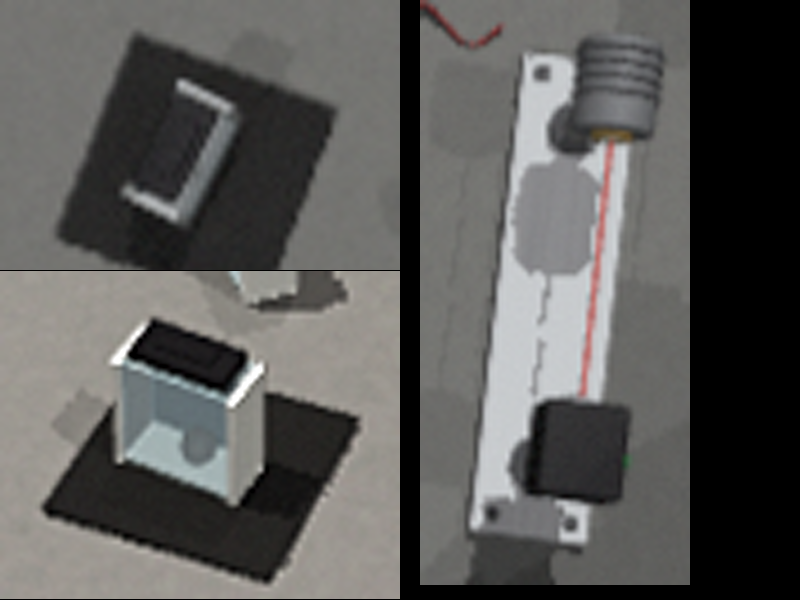

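The crop confirms the cell on the pad, with white plates at (205,92) and (155,208), clear long sides and the bead visible inside. The beam runs from (611,140) to (583,395). Next I turn these into world coordinates.

```bash
cat > h.py <<'E'
from plant import *
import cv2,numpy as np
def ray(n,uv):
    c=calibration(n);K=c["mtx"];T=c["T"];uv=np.atleast_2d(uv).astype(float)
    d=np.c_[(uv[:,0]-K[0,2])/K[0,0],-(uv[:,1]-K[1,2])/K[1,1],-np.ones(len(uv))]
    return T[:3,3],d@T[:3,:3].T
def onz(n,uv,z):
    o,d=ray(n,uv);return o+d*((z-o[2])/d[:,2])[:,None]
def cloud(n,d):
    v,u=np.mgrid[:480,:640];o,r=ray(n,np.c_[u.ravel(),v.ravel()])
    return (o+r*d.reshape(-1,1)).reshape(480,640,3)
def red(p):
    h=p.astype(int);return (h[...,0]>h[...,1]+50)&(h[...,0]>h[...,2]+50)
E
python3 - <<'E'
from h import *
s=np.array([240,225]);k=400/70
c=np.array([[181,80],[240,104],[182,226],[123,197]])/k+s-.5+.5/k
w=onz("top",c,.054);print("corners",w.round(4),w.mean(0).round(4))
print("sides",[np.linalg.norm(w[i]-w[(i+1)%4]).round(4) for i in range(4)])
e=(w[0]+w[1]-w[2]-w[3]);print("yaw of y axis",np.degrees(np.arctan2(e[1],e[0])))
for n in("top","side"):
    d=np.load(n+"0.npy");P=cloud(n,d);cx=w.mean(0)
    m=(np.abs(P[...,:2]-cx[:2]).max(-1)<.05)&(P[...,2]>.047)&(d>0)
    q=P[m];r=cv2.minAreaRect(q[:,:2].astype(np.float32)*1000);print(n,m.sum(),"cloud",q.mean(0).round(4),q[:,2].max().round(4),r)
    p=cv2.imread(f"pics/{n}0.png")[:,:,::-1]
    M=red(p);v,u=np.nonzero(M);sel=(u>435)&(u<465)&(v>195)&(v<265) if n=="top" else (u>268)&(u<335)&(v>170)&(v<190)
    uv=np.c_[u,v][sel];b=onz("top" if n=="top" else "side",uv,.12)
    if n=="top":
        a=b[np.argmax(b[:,0])],b[np.argmin(b[:,0])]
    L=cv2.fitLine(b[:,:2].astype(np.float32),cv2.DIST_HUBER,0,.01,.01).ravel()
    t=(b[:,:2]-L[2:])@L[:2];print(n,len(b),"beam dir",np.degrees(np.arctan2(L[1],L[0])),"ends",(L[2:]+L[:2]*t.min()).round(4),(L[2:]+L[:2]*t.max()).round(4))
    m=(P[...,0]>.3)&(P[...,0]<.7)&(P[...,1]>-.4)&(P[...,1]<-.1)&(P[...,2]>.09)&(P[...,2]<.2)&(d>0)
    q=P[m];print("heads z max",np.percentile(q[:,2],[50,90,99]).round(4),"x range",q[:,0].min(),q[:,0].max(),"y",q[:,1].min(),q[:,1].max())
# base outline
d=np.load("top0.npy");P=cloud("top",d);m=(P[...,0]>.3)&(P[...,0]<.7)&(P[...,1]>-.4)&(P[...,1]<-.1)&(P[...,2]>.008)&(P[...,2]<.016)&(d>0)
r=cv2.minAreaRect(P[m][:,:2].astype(np.float32)*1000);print("base",m.sum(),r,P[m][:,2].mean())
f=(P[...,0]>.3)&(P[...,0]<.7)&(np.abs(P[...,1])<.05)&(d>0);print("table z",np.median(P[f][:,2]))
for n,uv in dict(dish=(342,173),bottle=(213,188),sink=(319,317)).items(): print(n,P[uv[1],uv[0]].round(3))
E
```

```text
corners [[0.5483 0.1784 0.054 ]
 [0.5382 0.1553 0.054 ]
 [0.4907 0.1788 0.054 ]
 [0.5026 0.2018 0.054 ]] [0.5199 0.1786 0.054 ]
sides [np.float64(0.0252), np.float64(0.053), np.float64(0.0259), np.float64(0.0513)]
yaw of y axis -26.709669683455417
top 206 cloud [0.521  0.1798 0.0599] 0.0704 ((521.1070556640625, 179.94561767578125), (22.723011016845703, 49.41345977783203), 61.863426208496094)
top 62 beam dir -8.724228 ends [ 0.4925 -0.1978] [ 0.6101 -0.2159]
heads z max [0.1375 0.1426 0.1455] x range 0.4410793915651874 0.6627537173776632 y -0.24075787797981996 -0.17022357003268637
side 362 cloud [0.5226 0.1868 0.056 ] 0.063 ((523.2073364257812, 183.5236053466797), (25.176677703857422, 50.832618713378906), 63.391693115234375)
side 97 beam dir -8.655325 ends [ 0.4945 -0.1941] [ 0.6148 -0.2124]
heads z max [0.1246 0.1374 0.1388] x range 0.44387018912111004 0.6642176248218037 y -0.231911322360985 -0.16624292921664274
base 3317 ((499.242919921875, -250.43197631835938), (398.555908203125, 298.9447937011719), 0.03248029947280884) 0.012466509689542209
table z 0.0009190739841924422
dish [0.706 0.014 0.003]
bottle [0.668 0.31  0.05 ]
sink [0.37  0.075 0.033]
```

```bash
python3 - <<'E'
from h import *
for n in("side","top"):
    d=np.load(n+"0.npy");P=cloud(n,d)
    m=(P[...,1]<-.72)&(P[...,2]>.05)&(P[...,0]<.6)&(P[...,0]>-.2)&(d>0);q=P[m];print(n,len(q),q.min(0) if len(q) else 0,q.max(0) if len(q) else 0, np.percentile(q[:,1],[1,50,99]) if len(q) else 0)
    m=(P[...,0]>.75)&(P[...,2]>.2)&(d>0);q=P[m];print("shelf",len(q),q.min(0) if len(q) else 0)
E
```

```text
side 14788 [-0.07532989 -1.03971236  0.05004135] [ 0.59992495 -0.72000884  0.34512386] [-1.03015014 -1.01914268 -1.00747111]
shelf 27020 [ 0.75000923 -1.03462156  0.20000216]
top 0 0 0 0
shelf 32907 [ 0.83977505 -0.50646734  0.3599846 ]
```

Call:
{"name": "move_arm", "arguments": {
  "commands": [
    [[0, 0, -5, 0], [0, 0, -5, 0], [0, 0, -5, 0], [0, 0, -5, 0], [0, 0, -5, 0]]
  ]
}}

```text
clock: 0.6
tool_pos: [0.2395, -0.8943, 0.2263]
orientation: [-2.9, 90.0, 102.1]
force: [0.9, -2.8, 2.2]
opening: 0.0877
```

```bash
python3 - <<'E'
from h import *
o=get_obs();print({k:np.round(o[k],3) for k in o})
E
```

```text
{'clock': np.float64(0.6), 'joint_pos': array([-6.3054e+01,  4.7313e+01,  4.7028e+01, -2.0000e-03, -8.9722e+01,
       -1.1942e+01]), 'qvel': array([ -6.736,  64.41 , 122.984,   0.23 , -58.185,   6.851]), 'tau': array([ -1.305, -98.541,  21.405,   6.962,   1.494,  -0.186]), 'tool_pos': array([ 0.239, -0.894,  0.226]), 'orientation': array([ -2.923,  89.992, 102.082]), 'force': array([ 0.858, -2.849,  2.208]), 'moment': array([-0.461, -0.245,  0.021]), 'opening': np.float64(0.088)}
```

Call:
{"name": "move_arm", "arguments": {
  "commands": [
    [[-2.5, -3, 3, 0], [-2.5, -3, 3, 0], [-2.5, -3, 3, 0], [-2.5, -3, 3, 0], [-2.5, -3, 3, 0], [-2.5, -3, 3, 0], [-5, 0, 0, 0], [-5, 0, 0, 0]]
  ]
}}

```text
clock: 1.4
tool_pos: [0.3671, -0.6702, 0.4777]
orientation: [25.0, 89.9, 130.2]
force: [1.0, -2.1, 1.3]
opening: 0.0877
```

Call:
{"name": "move_arm", "arguments": {
  "commands": [
    [[-5, 0, 0, 0], [-5, 0, 0, 0], [-5, 0, 0, 0], [-5, 0, 0, 0], [-5, 0, 0, 0], [-5, 0, 0, 0], [-5, 0, 0, 0], [-5, 0, 0, 0]]
  ]
}}

```text
clock: 2.2
tool_pos: [0.3059, -0.5562, 0.7232]
orientation: [-176.3, 82.2, -71.3]
force: [-0.5, -0.1, -0.5]
opening: 0.0877
```

```bash
python3 - <<'E'
from h import *
o=get_obs();print({k:np.round(o[k],3) for k in o})
E
```

```text
{'clock': np.float64(2.2), 'joint_pos': array([ -41.221,   24.5  ,   71.651,    5.12 , -130.273,  -30.239]), 'qvel': array([ 12.623, -19.523,  -0.054,  10.769,  -8.536,  -4.321]), 'tau': array([ -2.278, -53.193,  21.045,   4.792,   0.602,   0.142]), 'tool_pos': array([ 0.306, -0.556,  0.723]), 'orientation': array([-176.299,   82.194,  -71.305]), 'force': array([-0.463, -0.11 , -0.49 ]), 'moment': array([0.423, 0.07 , 0.023]), 'opening': np.float64(0.088)}
```

Call:
{"name": "move_arm", "arguments": {
  "commands": [
    [[5, 0, 0, 0], [5, 0, 0, 0], [5, 0, 0, 0], [0, 0, 0, 0]]
  ]
}}

```text
clock: 2.6
tool_pos: [0.3124, -0.5723, 0.5856]
orientation: [179.3, 83.5, -75.6]
force: [3.0, -1.4, -3.1]
opening: 0.0876
```

```bash
python3 - <<'E'
from h import *
from scipy.spatial.transform import Rotation as R
o=get_obs();print({k:np.round(o[k],3) for k in o}); print(R.from_euler("xyz",o["orientation"],degrees=True).as_matrix().round(3))
E
```

```text
{'clock': np.float64(2.6), 'joint_pos': array([ -42.11 ,   14.678,   36.023,    3.737, -105.858,  -31.56 ]), 'qvel': array([ 0.382,  2.502, 22.565,  3.031, -8.601,  0.295]), 'tau': array([-2.1240e+00, -7.2063e+01,  3.2359e+01,  9.5350e+00,  1.9880e+00,
       -7.1000e-02]), 'tool_pos': array([ 0.312, -0.572,  0.586]), 'orientation': array([179.295,  83.47 , -75.569]), 'force': array([ 2.964, -1.389, -3.074]), 'moment': array([ 0.388, -0.142,  0.054]), 'opening': np.float64(0.088)}
[[ 0.028 -0.965 -0.259]
 [-0.11  -0.261  0.959]
 [-0.994  0.001 -0.114]]
```

```bash
cat > kin.py <<'E'
import numpy as np
from scipy.optimize import least_squares
D=[([-58.493,20.589,.636,-70.1366],[.17457,-.65154,.22566]),([-63.054,47.313,47.028,-89.722],[.239,-.894,.226]),
([-41.221,24.5,71.651,-130.273],[.306,-.556,.723]),([-42.11,14.678,36.023,-105.858],[.312,-.572,.586])]
def fk(p,j2,j3,j5):
    a,d,L2,L3,e,l=p;j2,j3,j5=np.radians([j2,j3,j5]);f=j2-j3;t=f-j5
    W=np.array([a+L2*np.sin(j2)+L3*np.cos(f)+e*np.sin(f),d+L2*np.cos(j2)-L3*np.sin(f)+e*np.cos(f)])
    return W+l*np.array([np.cos(t),-np.sin(t)]),W
def res(p):
    r=[]
    for j,t in D:
        T,_=fk(p,*j[1:]);h=np.radians(j[0]);rho=t[0]*np.cos(h)+t[1]*np.sin(h);r+=[T[0]-rho,T[1]-t[2]]
    return r+list(.05*(np.array(p)-[.05,.4,.42,.4,0,.3]))
def fit(): return least_squares(res,[.05,.4,.42,.4,0,.3])
E
python3 - <<'E'
from kin import *
s=fit();print(s.x.round(3),np.array(s.fun[:8]).round(4))
for j,t in D:
    h=np.radians(j[0]);print("lat",-t[0]*np.sin(h)+t[1]*np.cos(h), "pitch",j[1]-j[2]-j[3],"W",fk(s.x,*j[1:])[1].round(3))
E
```

```text
[-0.023  0.24   0.61   0.48   0.015  0.436] [-0.0001 -0.0011 -0.0002  0.0033  0.0009  0.0004 -0.0004 -0.0022]
lat -0.19166233434401034 pitch 90.0896 W [0.647 0.661]
lat -0.19206385962051342 pitch 90.007 W [0.905 0.666]
lat -0.21656508220979578 pitch 83.122 W [0.545 1.157]
lat -0.21512973830161794 pitch 84.513 W [0.573 1.018]
```

```bash
cat > kin6.py <<'E'
import numpy as np
from scipy.spatial.transform import Rotation as R
from scipy.optimize import least_squares
E=lambda s,a:R.from_euler(s,a,degrees=True)
LO=np.array([-176.03,-82.01,-58.28,-173.87,-174.79,-173.66]);HI=np.array([176.03,121.73,71.71,95.51,-.11,173.66])
P=[-.0193,.2403,.61,.48,.015,.436,-.192]
S4,S6,C6=1,1,0
def fk(q,p=None,s4=None,s6=None,c6=None):
    p=P if p is None else p
    s4=S4 if s4 is None else s4;s6=S6 if s6 is None else s6;c6=C6 if c6 is None else c6
    a,d,L2,L3,e,l,lat=p;f=q[1]-q[2];b=np.radians(q[1])
    F=E("z",q[0])*E("y",f);w=np.array([a+L2*np.sin(b),lat,d+L2*np.cos(b)])
    W=E("z",q[0]).apply(w)+F.apply([L3,0,e])
    T=F*E("x",s4*q[3])*E("y",-q[4])*E("x",s6*q[5]+c6)
    return W+T.apply([l,0,0]),T,W
D=[([-58.493,20.589,.636,-.021,-70.1366,-16.5086],[.17457,-.65154,.22566],[4.1148,89.908,109.1064]),
([-63.054,47.313,47.028,-.002,-89.722,-11.942],[.2393,-.8943,.2262],[-2.923,89.992,102.082]),
([-41.221,24.5,71.651,5.12,-130.273,-30.239],[.3059,-.5562,.7232],[-176.299,82.194,-71.305]),
([-42.11,14.678,36.023,3.737,-105.858,-31.56],[.3124,-.5723,.5856],[179.295,83.47,-75.569])]
E
python3 - <<'E'
from kin6 import *
for s4 in(1,-1):
  for s6 in (1,-1):
    T=[(fk(q,s4=s4,s6=s6)[1].inv()*E("xyz",o)).as_euler("xyz",degrees=True) for q,_,o in D];print(s4,s6,np.round(T,1).tolist())
E
```

```text
1 1 [[-147.0, -0.0, 0.0], [-156.1, -0.0, 0.0], [-113.1, 4.3, -6.5], [-115.0, 3.9, -6.1]]
1 -1 [[-180.0, 0.0, 0.0], [180.0, 0.0, 0.0], [-173.2, -3.5, -7.0], [-177.8, -3.6, -6.2]]
-1 1 [[-147.0, 0.0, 0.0], [-156.1, 0.0, 0.0], [-119.5, -0.0, 0.0], [-116.9, 0.0, -0.0]]
-1 -1 [[180.0, 0.0, -0.0], [180.0, 0.0, -0.0], [-180.0, 0.0, 0.0], [-180.0, -0.0, -0.0]]
```

```bash
sed -i 's/^S4,S6,C6=.*/S4,S6,C6=-1,-1,180/' kin6.py; cat >> kin6.py <<'E'
P=least_squares(lambda p:np.r_[np.concatenate([fk(q,p)[0]-t for q,t,_ in D]),.01*(p-np.array(P))],P).x
def tool(hd,tau,sgn=1,s=0):
    x=E("z",hd).apply([np.sin(np.radians(tau)),0,-np.cos(np.radians(tau))]);z=sgn*E("z",hd).apply([0,1,0])
    return R.from_matrix(np.c_[x,np.cross(z,x),z])*E("x",s)
def ik(G,T,off=.0188,n=12,seed=0):
    g=np.random.default_rng(seed);tcp=np.array(G)+T.apply([off,0,0]);sols=[]
    def f(q):
        p,A,_=fk(q);return np.r_[(p-tcp)*5,(A.inv()*T).as_rotvec()]
    for i in range(n):
        q0=np.r_[g.uniform(-90,90),g.uniform(-40,60),g.uniform(-50,60),g.uniform(-150,90),g.uniform(-150,-20),g.uniform(-170,170)]
        r=least_squares(f,q0,bounds=(LO,HI),max_nfev=150,x_scale=30)
        if np.linalg.norm(r.fun)<2e-3 and not any(np.abs(r.x-s).max()<2 for s in sols): sols.append(r.x)
    return sols
E
python3 - <<'E'
from kin6 import *
print(P.round(4),[((fk(q)[0]-t)*1000).round(1).tolist() for q,t,_ in D])
spots=dict(pad=(.521,.18,.044),out=(.60,.20,.04),bench=(.552,-.205,.144))
for tau in(35,40,45):
  for hd in(-8.7,171.3):
    for n,G in spots.items():
      for sg in(1,-1):
        for s in ik(G,tool(hd,tau,sg)): print(tau,hd,n,sg,s.round(0).astype(int).tolist())
E
```

```text
[-0.0202  0.1977  0.6104  0.4784  0.009   0.3896 -0.1912] [[0.5, 0.5, -1.0], [1.2, -0.7, 2.3], [0.0, -1.2, 0.7], [-1.7, 0.8, -2.0]]
35 -8.7 pad -1 [65, 15, -53, 74, -35, -51]
35 -8.7 out -1 [56, 20, -43, 75, -32, -42]
35 -8.7 bench 1 [3, 3, -46, 49, -9, -149]
35 -8.7 bench -1 [3, 3, -46, 49, -9, 31]
35 171.3 pad 1 [26, 39, -4, -20, -77, 65]
35 171.3 pad -1 [26, 39, -4, -20, -77, -115]
35 171.3 out 1 [25, 46, 9, -19, -84, 63]
35 171.3 out -1 [25, 46, 9, -19, -84, -117]
35 171.3 bench 1 [-3, 38, 8, -3, -95, 85]
35 171.3 bench -1 [-3, 38, 8, -3, -95, -95]
40 -8.7 pad -1 [69, 17, -56, 81, -40, -63]
40 -8.7 out -1 [59, 22, -47, 84, -37, -55]
40 171.3 pad 1 [25, 42, -1, -21, -82, 66]
40 171.3 pad -1 [25, 42, -1, -21, -82, -114]
40 171.3 out 1 [24, 49, 12, -20, -89, 64]
40 171.3 out -1 [24, 49, 12, -20, -89, -116]
40 171.3 bench 1 [-4, 41, 11, -3, -100, 85]
40 171.3 bench -1 [-4, 41, 11, -3, -100, -95]
45 -8.7 out -1 [62, 23, -50, 91, -42, -66]
45 171.3 pad 1 [24, 45, 2, -23, -87, 67]
45 171.3 pad -1 [24, 45, 2, -23, -87, -113]
45 171.3 out 1 [23, 52, 16, -22, -94, 65]
45 171.3 out -1 [23, 52, 16, -22, -94, -115]
45 171.3 bench 1 [-4, 44, 15, -4, -105, 86]
45 171.3 bench -1 [-4, 44, 15, -4, -105, -94]
```

```bash
cat > plan.py <<'E'
from kin6 import *
from plant import get_obs
import json
def local(q0,tcp,T):
    f=lambda q:np.r_[(fk(q)[0]-tcp)*5,(fk(q)[1].inv()*T).as_rotvec()]
    r=least_squares(f,np.clip(q0,LO+1e-3,HI-1e-3),bounds=(LO,HI),x_scale=30,max_nfev=60);return r.x,np.linalg.norm(r.fun)
def plan(wps,step=4.5,o=None,loc=True):
    """wps: (dest TCP world, spin deg over the segment); prints rows in groups of 8"""
    o=o or get_obs();p=o["tool_pos"].copy();T=E("xyz",o["orientation"]);q=o["joint_pos"].copy();rows=[];Q=[]
    off=p-fk(q)[0]
    for dest,sp in wps:
        n=max(1,int(np.ceil(max(np.linalg.norm(np.array(dest)-p)*100/step,abs(sp)/8))));d=(np.array(dest)-p)/n
        for i in range(n):
            l=T.inv().apply(d)*100;s=np.radians(sp/n);rows.append([round(float(v),2) for v in l]+[round(float(s),3)])
            T=T*E("x",np.degrees(s));p=p+d
            q,e=local(q,p-off,T);Q.append(np.r_[q,e*1000])
    Q=np.array(Q);print("n",len(rows),"qmin",Q.min(0).round(0).tolist(),"qmax",Q.max(0).round(0).tolist(),"end",Q[-1].round(0).tolist())
    dq=np.abs(np.diff(Q[:,:6],axis=0)).max(0) if len(Q)>1 else 0;print("maxstep",np.round(dq,1))
    for i in range(0,len(rows),8): print(json.dumps([rows[i:i+8]]))
    print("final x axis",T.apply([1,0,0]).round(3),"jaw",T.apply([0,0,1]).round(3))
E
python3 - <<'E'
from plan import *
for s in(140,-140):plan([((.55,-.35,.62),s*.25),((.62,0,.62),s*.25),((.5,.35,.62),s*.25),((.05,.58,.62),s*.25)])
E
```

```text
n 37 qmin [-38.0, 13.0, 36.0, 3.0, -175.0, -174.0, 0.0] qmax [104.0, 48.0, 72.0, 96.0, -106.0, -40.0, 1410.0] end [104.0, 48.0, 72.0, 96.0, -175.0, -174.0, 1410.0]
maxstep [12.6 16.6 26.2 26.2 27.   8.8]
[[[-0.65, -3.59, 1.85, 0.076], [-0.65, -3.44, 2.11, 0.076], [-0.65, -3.27, 2.37, 0.076], [-0.65, -3.08, 2.61, 0.076], [-0.65, -2.87, 2.84, 0.076], [-0.65, -2.65, 3.05, 0.076], [-0.65, -2.4, 3.24, 0.076], [-0.65, -2.15, 3.42, 0.076]]]
[[[-0.46, 0.65, 4.39, 0.076], [-0.46, 0.98, 4.33, 0.076], [-0.46, 1.31, 4.24, 0.076], [-0.46, 1.63, 4.13, 0.076], [-0.46, 1.94, 3.99, 0.076], [-0.46, 2.24, 3.83, 0.076], [-0.46, 2.52, 3.65, 0.076], [-0.46, 2.8, 3.45, 0.076]]]
[[[-0.47, 3.92, 1.14, 0.068], [-0.47, 3.99, 0.87, 0.068], [-0.47, 4.04, 0.6, 0.068], [-0.47, 4.07, 0.32, 0.068], [-0.47, 4.08, 0.04, 0.068], [-0.47, 4.08, -0.23, 0.068], [-0.47, 4.05, -0.51, 0.068], [-0.47, 4.01, -0.78, 0.068]]]
[[[-0.47, 3.95, -1.05, 0.068], [-0.32, 1.91, -3.74, 0.051], [-0.32, 1.72, -3.83, 0.051], [-0.32, 1.52, -3.92, 0.051], [-0.32, 1.32, -3.99, 0.051], [-0.32, 1.11, -4.05, 0.051], [-0.32, 0.9, -4.1, 0.051], [-0.
[... 910 characters left out ...]

[[[-0.47, -3.74, 1.65, -0.068], [-0.47, -3.84, 1.39, -0.068], [-0.47, -3.93, 1.13, -0.068], [-0.47, -3.99, 0.86, -0.068], [-0.47, -4.04, 0.59, -0.068], [-0.47, -4.07, 0.31, -0.068], [-0.47, -4.08, 0.03, -0.068], [-0.47, -4.08, -0.24, -0.068]]]
[[[-0.47, -4.05, -0.52, -0.068], [-0.32, -3.52, 2.29, -0.051], [-0.32, -3.63, 2.1, -0.051], [-0.32, -3.74, 1.92, -0.051], [-0.32, -3.83, 1.72, -0.051], [-0.32, -3.91, 1.53, -0.051], [-0.32, -3.98, 1.33, -0.051], [-0.32, -4.05, 1.12, -0.051]]]
[[[-0.32, -4.1, 0.91, -0.051], [-0.32, -4.14, 0.7, -0.051], [-0.32, -4.17, 0.49, -0.051], [-0.32, -4.19, 0.28, -0.051], [-0.32, -4.2, 0.07, -0.051]]]
final x axis [ 0.028 -0.11  -0.994] jaw [-0.422 -0.902  0.088]
```

Call:
{"name": "move_arm", "arguments": {
  "commands": [
    [[-0.6, -3.6, 1.8, -0.075], [-0.6, -3.7, 1.6, -0.075], [-0.6, -3.8, 1.3, -0.075], [-0.6, -3.9, 1.0, -0.075], [-0.6, -4, 0.7, -0.075], [-0.6, -4, 0.4, -0.075], [-0.6, -4, 0, -0.075], [-0.6, -4, -0.2, -0.075]]
  ]
}}

```text
clock: 3.4
tool_pos: [0.5524, -0.3536, 0.6333]
orientation: [151.0, 82.0, -69.5]
force: [0.5, -0.6, 0.4]
opening: 0.0875
```

Call:
{"name": "move_arm", "arguments": {
  "commands": [
    [[-0.5, -3.9, 2.1, -0.075], [-0.5, -4, 1.8, -0.075], [-0.5, -4.2, 1.5, -0.075], [-0.5, -4.3, 1.2, -0.075], [-0.5, -4.4, 0.8, -0.075], [-0.5, -4.4, 0.5, -0.075], [-0.5, -4.4, 0.2, -0.075], [-0.5, -4.4, -0.2, -0.075]]
  ]
}}

```text
clock: 4.2
tool_pos: [0.6274, -0.0042, 0.6316]
orientation: [117.4, 82.2, -68.8]
force: [1.6, -0.1, 0.2]
opening: 0.0877
```

Call:
{"name": "move_arm", "arguments": {
  "commands": [
    [[-0.5, -3.7, 1.6, -0.07], [-0.5, -3.8, 1.4, -0.07], [-0.5, -3.9, 1.1, -0.07], [-0.5, -4, 0.9, -0.07], [-0.5, -4, 0.6, -0.07], [-0.5, -4.1, 0.3, -0.07], [-0.5, -4.1, 0, -0.07], [-0.5, -4.1, -0.2, -0.07]]
  ]
}}

```text
clock: 5.0
tool_pos: [0.5247, 0.3081, 0.6266]
orientation: [84.9, 82.4, -69.2]
force: [2.2, 0.9, 0.7]
opening: 0.0878
```

Call:
{"name": "move_arm", "arguments": {
  "commands": [
    [[-0.5, -4, -0.5, -0.07], [-0.3, -3.5, 2.3, -0.05], [-0.3, -3.6, 2.1, -0.05], [-0.3, -3.7, 1.9, -0.05], [-0.3, -3.8, 1.7, -0.05], [-0.3, -3.9, 1.5, -0.05], [-0.3, -4, 1.3, -0.05], [-0.3, -4, 1.1, -0.05]]
  ]
}}

```text
clock: 5.8
tool_pos: [0.2508, 0.4811, 0.6186]
orientation: [59.9, 82.5, -70.1]
force: [-0.0, -0.3, 0.4]
opening: 0.0875
```

```bash
python3 - <<'E'
from plan import *
o=get_obs();T=E("xyz",o["orientation"]);print(o["clock"],o["tool_pos"].round(3),o["joint_pos"].round(1),o["force"].round(1));print(T.as_matrix().round(3))
j=o["joint_pos"][0];print("fk err",(fk(o["joint_pos"])[0]-o["tool_pos"]).round(4))
for h in (j,104):
  for name,v in(("out",E("z",h).apply([1,0,0])),("up",[0,0,1]),("left",E("z",h).apply([0,1,0]))):print(h,name,T.inv().apply(v).round(3))
E
```

```text
5.8 [0.251 0.481 0.619] [  85.4   12.4   37.4    3.6 -121.8  -33.7] [-0.  -0.3  0.4]
[[ 0.044  0.764 -0.644]
 [-0.122 -0.636 -0.762]
 [-0.991  0.113  0.065]]
fk err [-0.     -0.005  -0.0006]
85.44141367212359 out [-0.119 -0.573 -0.811]
85.44141367212359 up [-0.991  0.113  0.065]
85.44141367212359 left [-0.054 -0.812  0.582]
104 out [-0.13  -0.802 -0.584]
104 up [-0.991  0.113  0.065]
104 left [-0.013 -0.587  0.809]
```

```bash
python3 - <<'E'
from plan import *
plan([((.10,.58,.61),-14),((-.02,.62,.61),-10),((-.06,.73,.61),0)])
T=E("xyz",get_obs()["orientation"])*E("x",-24);print("out110",T.inv().apply(E("z",110).apply([1,0,0])).round(3))
E
```

```text
n 11 qmin [89.0, 13.0, 38.0, -0.0, -133.0, -36.0, 0.0] qmax [111.0, 35.0, 72.0, 3.0, -122.0, -34.0, 106.0] end [111.0, 35.0, 72.0, 2.0, -129.0, -36.0, 106.0]
maxstep [ 3.5  5.8 10.3  1.3  4.   0.5]
[[[-0.21, -3.58, 0.42, -0.049], [-0.21, -3.6, 0.25, -0.049], [-0.21, -3.6, 0.07, -0.049], [-0.21, -3.6, -0.1, -0.049], [-0.21, -3.59, -0.28, -0.049], [-0.34, -4.16, 0.57, -0.058], [-0.34, -4.19, 0.33, -0.058], [-0.34, -4.2, 0.08, -0.058]]]
[[[-0.51, -2.27, -3.13, 0.0], [-0.51, -2.27, -3.13, 0.0], [-0.51, -2.27, -3.13, 0.0]]]
final x axis [ 0.044 -0.122 -0.991] jaw [-0.278 -0.955  0.105]
out110 [-0.13  -0.583 -0.802]
```

Call:
{"name": "move_arm", "arguments": {
  "commands": [
    [[-0.2, -3.6, 0.4, -0.05], [-0.2, -3.6, 0.2, -0.05], [-0.2, -3.6, 0.1, -0.05], [-0.2, -3.6, -0.1, -0.05], [-0.2, -3.6, -0.3, -0.05], [-0.3, -4.2, 0.6, -0.06], [-0.3, -4.2, 0.3, -0.06], [-0.3, -4.2, 0.1, -0.06]]
  ]
}}

```text
clock: 6.6
tool_pos: [-0.0207, 0.6193, 0.6074]
orientation: [34.1, 82.6, -71.2]
force: [0.6, 0.5, 0.6]
opening: 0.0874
```

Call:
{"name": "move_arm", "arguments": {
  "commands": [
    [[-0.5, -2.3, -3.2, 0], [-0.5, -2.3, -3.2, 0], [-0.5, -2.3, -3.2, 0], [0, 0, 0, 0]]
  ]
}}

```text
clock: 7.0
tool_pos: [-0.0606, 0.7125, 0.574]
orientation: [37.6, 82.5, -67.7]
force: [0.0, -0.9, -0.1]
opening: 0.0879
```

```bash
cat > st.py <<'E'
from plan import *
o=get_obs();T=E("xyz",o["orientation"]);print(o["clock"],o["tool_pos"].round(4),o["joint_pos"].round(1),o["force"].round(1),"open",round(o["opening"],4));M=T.as_matrix()
x=M[:,0];print("tau",np.degrees(np.arccos(-x[2])).round(2),"heading",np.degrees(np.arctan2(x[1],x[0])).round(1),"jaw heading",np.degrees(np.arctan2(M[1,2],M[0,2])).round(2),"jaw incl",np.degrees(np.arcsin(M[2,2])).round(2))
E
python3 st.py
```

```text
7.0 [-0.0606  0.7125  0.574 ] [ 110.6   36.6   71.7    0.3 -132.6  -35.6] [ 0.  -0.9 -0.1] open 0.0879
tau 7.5 heading -67.7 jaw heading -105.53 jaw incl 5.94
```

```bash
cat >> st.py <<'E'
q=o["joint_pos"];W=fk(q)[2];S=E("z",q[0]).apply([P[0],P[6],P[1]]);u=(W-S)/np.linalg.norm(W-S);print("u",u.round(3),"len",np.linalg.norm(W-S).round(3),"u in tool",T.inv().apply(u).round(3),"armout",T.inv().apply(E("z",q[0]).apply([1,0,0])).round(3),"up",T.inv().apply([0,0,1]).round(3))
E
python3 st.py
```

```text
7.0 [-0.0606  0.7125  0.574 ] [ 110.6   36.6   71.7    0.3 -132.6  -35.6] [ 0.  -0.9 -0.1] open 0.0879
tau 7.5 heading -67.7 jaw heading -105.53 jaw incl 5.94
u [-0.245  0.653  0.717] len 1.077 u in tool [-0.802 -0.347 -0.486] armout [-0.131 -0.58  -0.804] up [-0.991  0.08   0.103]
```

Call:
{"name": "move_arm", "arguments": {
  "commands": [
    [[-4, -1.7, -2.4, 0], [-4, -1.7, -2.4, 0], [-4, -1.7, -2.4, 0], [-4, -1.7, -2.4, 0], [0, 0, 0, 0]]
  ]
}}

```text
clock: 7.5
tool_pos: [-0.0908, 0.7172, 0.614]
orientation: [118.3, 86.8, 13.1]
force: [-1.4, -0.3, 0.0]
opening: 0.0875
```

```bash
python3 st.py
```

```text
7.5 [-0.0908  0.7172  0.614 ] [ 114.3   34.    71.7    4.  -128.3  -37. ] [-1.4 -0.3  0. ] open 0.0875
tau 3.17 heading 13.1 jaw heading -105.12 jaw incl -1.5
u [-0.273  0.605  0.748] len 1.077 u in tool [-0.754 -0.385 -0.532] armout [-0.011 -0.635 -0.773] up [-0.998  0.049 -0.026]
```

Call:
{"name": "move_arm", "arguments": {
  "commands": [
    [[-3.8, -1.9, -2.6, 0], [-3, -1.5, -2, 0], [0, 0, 0, 0]]
  ]
}}

```text
clock: 7.8
tool_pos: [-0.107, 0.7232, 0.6253]
orientation: [153.3, 85.1, 48.2]
force: [0.2, -0.1, -0.5]
opening: 0.0877
```

```bash
python3 st.py; python3 - <<'E'
from plan import *
T=E("xyz",get_obs()["orientation"]);x=T.apply([1,0,0]);c=np.radians(-27.5)
print("jaw comp deg",np.degrees(x[0]*np.cos(c)+x[1]*np.sin(c)))
E
```

```text
7.8 [-0.107   0.7232  0.6253] [ 116.    33.5   71.7    5.6 -126.2  -37.7] [ 0.2 -0.1 -0.5] open 0.0877
tau 4.9 heading 48.2 jaw heading -105.01 jaw incl -4.38
u [-0.288  0.59   0.754] len 1.077 u in tool [-0.73  -0.403 -0.552] armout [ 0.032 -0.658 -0.752] up [-0.996  0.038 -0.076]
jaw comp deg 1.212110753956411
```

```bash
python3 - <<'E'
from plan import *
plan([((.15,.58,.55),30),((.35,.38,.40),32),((.521,.182,.13),40.5)],step=4.8)
E
```

```text
n 22 qmin [39.0, -1.0, -26.0, -1.0, -119.0, -66.0, 0.0] qmax [114.0, 27.0, 58.0, 5.0, -48.0, -41.0, 0.0] end [39.0, 11.0, -26.0, -1.0, -48.0, -66.0, 0.0]
maxstep [4.6 4.5 8.8 0.5 4.4 2.5]
[[[1.15, 4.04, 1.1, 0.075], [1.15, 4.11, 0.8, 0.075], [1.15, 4.15, 0.49, 0.075], [1.15, 4.18, 0.18, 0.075], [1.15, 4.18, -0.13, 0.075], [1.15, 4.16, -0.45, 0.075], [1.15, 4.11, -0.76, 0.075], [2.12, 4.05, 0.18, 0.08]]]
[[[2.12, 4.05, -0.15, 0.08], [2.12, 4.03, -0.47, 0.08], [2.12, 3.98, -0.79, 0.08], [2.12, 3.9, -1.1, 0.08], [2.12, 3.8, -1.41, 0.08], [2.12, 3.68, -1.71, 0.08], [3.33, 3.06, -1.3, 0.088], [3.33, 2.93, -1.56, 0.088]]]
[[[3.33, 2.78, -1.81, 0.088], [3.33, 2.61, -2.05, 0.088], [3.33, 2.42, -2.27, 0.088], [3.33, 2.21, -2.48, 0.088], [3.33, 1.98, -2.66, 0.088], [3.33, 1.74, -2.83, 0.088]]]
final x axis [ 0.057  0.064 -0.996] jaw [-0.886  0.464 -0.021]
```

Call:
{"name": "move_arm", "arguments": {
  "commands": [
    [[1.2, 4.0, 1.1, 0.075], [1.2, 4.1, 0.8, 0.075], [1.2, 4.2, 0.5, 0.075], [1.2, 4.2, 0.2, 0.075], [1.2, 4.2, -0.1, 0.075], [1.2, 4.2, -0.5, 0.075], [1.2, 4.1, -0.8, 0.075], [2.1, 4, 0.2, 0.08]]
  ]
}}

```text
clock: 8.6
tool_pos: [0.1782, 0.5588, 0.5311]
orientation: [-169.8, 84.8, 50.7]
force: [1.3, 1.0, 0.4]
opening: 0.0873
```

Call:
{"name": "move_arm", "arguments": {
  "commands": [
    [[2.1, 4, -0.2, 0.08], [2.1, 4, -0.5, 0.08], [2.1, 4, -0.8, 0.08], [2.1, 3.9, -1.1, 0.08], [2.1, 3.8, -1.4, 0.08], [2.1, 3.7, -1.7, 0.08], [3.3, 3.1, -1.3, 0.09], [3.3, 2.9, -1.6, 0.09]]
  ]
}}

```text
clock: 9.4
tool_pos: [0.3956, 0.3396, 0.3374]
orientation: [-134.5, 84.6, 48.2]
force: [1.3, 0.6, -0.6]
opening: 0.0879
```

Call:
{"name": "move_arm", "arguments": {
  "commands": [
    [[3.3, 2.8, -1.8, 0.09], [3.3, 2.6, -2, 0.09], [3.3, 2.4, -2.3, 0.09], [3.3, 2.2, -2.5, 0.09], [3.3, 2, -2.7, 0.09], [3.3, 1.7, -2.8, 0.085], [0, 0, 0, 0]]
  ]
}}

```text
clock: 10.1
tool_pos: [0.5245, 0.1877, 0.1316]
orientation: [-105.2, 85.2, 46.7]
force: [-0.0, 0.5, 0.2]
opening: 0.0879
```

```bash
python3 st.py;python3 - <<'E'
from h import *
p,d=snapshot("side");cv2.imwrite("pics/hov.png",cv2.resize(p[230:370,240:400,::-1],None,fx=4.2,fy=4.2,interpolation=cv2.INTER_CUBIC));cv2.imwrite("pics/hovfull.png",p[:,:,::-1])
E
```

```text
10.1 [0.5245 0.1877 0.1316] [ 39.4  11.8 -24.9  -0.8 -48.5 -67. ] [-0.   0.5  0.2] open 0.0879
tau 4.83 heading 46.7 jaw heading 151.84 jaw incl -1.27
u [0.657 0.539 0.527] len 0.604 u in tool [-0.454 -0.825 -0.336] armout [ 0.083 -0.92  -0.382] up [-0.996 -0.081 -0.022]
```

View pics/hov.png

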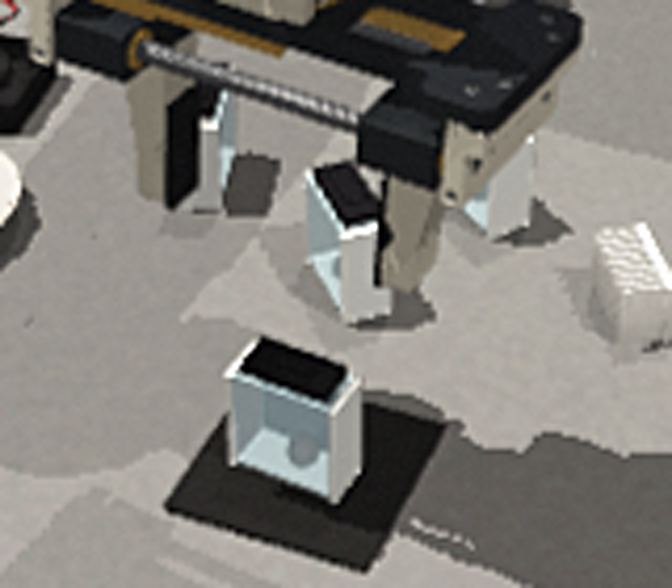

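```bash
python3 - <<'E'
from plan import *
plan([((.522,.182,.018),0)],step=4)
E
```

```text
n 3 qmin [39.0, 14.0, -32.0, -1.0, -44.0, -67.0, 0.0] qmax [39.0, 20.0, -28.0, -1.0, -33.0, -66.0, 0.0] end [39.0, 20.0, -32.0, -1.0, -33.0, -66.0, 0.0]
maxstep [0.1 3.  2.4 0.1 5.1 0.3]
[[[3.83, 0.57, 0.06, 0.0], [3.83, 0.57, 0.06, 0.0], [3.83, 0.57, 0.06, 0.0]]]
final x axis [ 0.06   0.062 -0.996] jaw [-0.883  0.469 -0.024]
```

Call:
{"name": "move_arm", "arguments": {
  "commands": [
    [[2.8, 0.4, 0, 0], [2.8, 0.4, 0, 0], [2.8, 0.4, 0, 0], [1.5, 0.3, 0, 0], [1.5, 0.2, 0, 0], [0, 0, 0, 0]]
  ]
}}

```text
clock: 10.75
tool_pos: [0.522, 0.1828, 0.0192]
orientation: [-106.3, 85.0, 46.1]
force: [0.1, 0.3, 0.2]
opening: 0.0878
```

Call:
{"name": "move_arm", "arguments": {
  "commands": [
    [[0, 0, 0, 0], [0, 0, 0, 0], [0, 0, 0, 0], [0, 0, 0, 0], [0, 0, 0, 0]]
  ],
  "jaw": 4
}}

```text
clock: 11.25
tool_pos: [0.52, 0.1802, 0.0188]
orientation: [-106.2, 85.1, 46.1]
force: [1.2, -0.7, 0.9]
opening: 0.0539
```

```bash
python3 st.py
```

```text
11.25 [0.52   0.1802 0.0188] [ 39.1  19.9 -32.4  -1.1 -32.9 -65.9] [ 1.2 -0.7  0.9] open 0.0539
tau 4.86 heading 46.1 jaw heading 152.25 jaw incl -1.35
u [0.722 0.586 0.368] len 0.546 u in tool [-0.289 -0.881 -0.375] armout [ 0.084 -0.915 -0.394] up [-0.996 -0.081 -0.024]
```

Call:
{"name": "move_arm", "arguments": {
  "commands": [
    [[0, 0, 0, 0], [0, 0, 0, 0], [-1, 0, 0, 0], [-1, 0, 0, 0], [-1, 0, 0, 0.1], [0, 0, 0, 0.13], [0, 0, 0, 0.13], [0, 0, 0, 0.13]]
  ]
}}

```text
clock: 12.05
tool_pos: [0.518, 0.1781, 0.049]
orientation: [-77.6, 85.2, 46.3]
force: [1.1, 0.4, -1.2]
opening: 0.0504
```

Call:
{"name": "move_arm", "arguments": {
  "commands": [
    [[0, 0, 0, 0.13], [0, 0, 0, 0.13], [0, 0, 0, 0.13], [0, 0, 0, 0.13], [0, 0, 0, 0.13], [0, 0, 0, 0.1], [0, 0, 0, 0]]
  ]
}}

```text
clock: 12.75
tool_pos: [0.518, 0.1782, 0.0488]
orientation: [-34.9, 85.2, 46.3]
force: [0.2, 0.2, -0.4]
opening: 0.0503
```

```bash
python3 st.py;python3 - <<'E'
from h import *
p,d=snapshot("side");cv2.imwrite("pics/rot.png",cv2.resize(p[230:370,240:400,::-1],None,fx=4.2,fy=4.2,interpolation=cv2.INTER_CUBIC))
E
```

```text
12.75 [0.518  0.1782 0.0488] [  39.    17.1  -31.2   -1.   -36.9 -137.1] [ 0.2  0.2 -0.4] open 0.0503
tau 4.82 heading 46.3 jaw heading 81.26 jaw incl 3.95
u [0.706 0.572 0.418] len 0.556 u in tool [-0.341 -0.628  0.7  ] armout [ 0.083 -0.669  0.739] up [-0.996 -0.048  0.069]
```

View pics/rot.png

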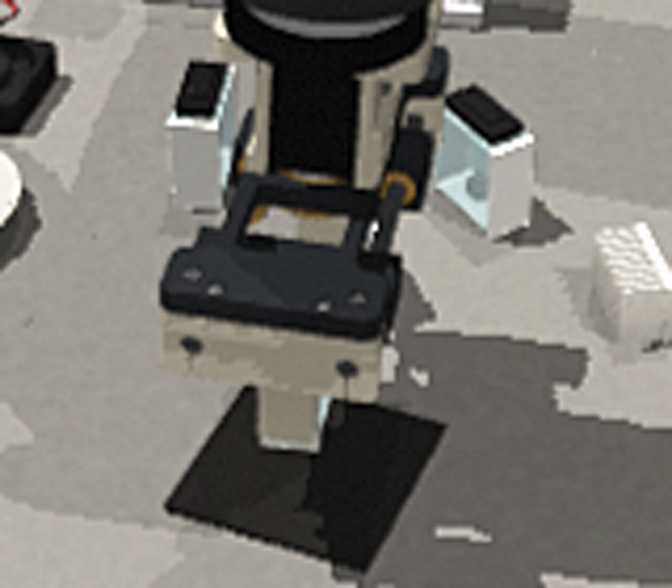

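Call:
{"name": "move_arm", "arguments": {
  "commands": [
    [[1.2, 0, 0, 0], [1.0, 0, 0, 0], [0.5, 0, 0, 0], [0, 0, 0, 0]]
  ]
}}

```text
clock: 13.2
tool_pos: [0.5193, 0.1798, 0.0202]
orientation: [-34.9, 85.3, 46.4]
force: [-0.1, 0.4, -1.2]
opening: 0.05
```

Call:
{"name": "move_arm", "arguments": {
  "commands": [
    [[0, 0, 0, 0], [0, 0, 0, 0], [0, 0, 0, 0], [0, 0, 0, 0], [0, 0, 0, 0], [0, 0, 0, 0], [0, 0, 0, 0]]
  ],
  "jaw": 8.6
}}

```text
clock: 13.9
tool_pos: [0.5195, 0.1798, 0.0213]
orientation: [-35.0, 85.2, 46.3]
force: [-0.1, -0.4, -0.4]
opening: 0.0859
```

Call:
{"name": "move_arm", "arguments": {
  "commands": [
    [[-2, 0, 0, 0], [-4, 0, 0, 0], [-4, 0, 0, 0], [-4, 0, 0, 0], [-4, 0, 0, 0]]
  ]
}}

```text
clock: 14.4
tool_pos: [0.5087, 0.1686, 0.2024]
orientation: [-35.0, 85.2, 46.3]
force: [0.9, 0.4, -0.2]
opening: 0.086
```

```bash
python3 st.py; python3 - <<'E'
from plan import *
# behind via right: TCP for j1=-174 etc
def at(j,rho,z):
    return E("z",j).apply([rho,P[6],0])+[0,0,z]
w=[(at(10,.52,.45),0),(at(-30,.52,.6),0),(at(-70,.52,.62),0),(at(-110,.52,.62),0),(at(-145,.52,.62),0),(at(-174,.6,.62),0)]
print([x[0].round(2).tolist() for x in w])
o=get_obs()
# spin to follow j1 (cw = +) 
plan([(p,s) for (p,_),s in zip(w,[0,0,40,40,35,29])],step=4.8)
E
```

```text
14.4 [0.5087 0.1686 0.2024] [  38.8    5.9  -21.9   -0.7  -57.5 -137.2] [ 0.9  0.4 -0.2] open 0.086
tau 4.81 heading 46.3 jaw heading 81.35 jaw incl 3.94
u [0.608 0.49  0.625] len 0.628 u in tool [-0.558 -0.555  0.617] armout [ 0.083 -0.672  0.735] up [-0.996 -0.048  0.069]
[[0.55, -0.1, 0.45], [0.35, -0.43, 0.6], [-0.0, -0.55, 0.62], [-0.36, -0.42, 0.62], [-0.54, -0.14, 0.62], [-0.62, 0.13, 0.62]]
n 46 qmin [-172.0, 2.0, -20.0, -5.0, -123.0, -134.0, 0.0] qmax [35.0, 22.0, 51.0, 4.0, -61.0, -67.0, 0.0] end [-172.0, 22.0, 51.0, 4.0, -123.0, -69.0, 0.0]
maxstep [5.2 2.6 5.  0.5 4.  4.7]
[[[-3.26, -1.11, -3.01, 0.0], [-3.26, -1.11, -3.01, 0.0], [-3.26, -1.11, -3.01, 0.0], [-3.26, -1.11, -3.01, 0.0], [-3.26, -1.11, -3.01, 0.0], [-3.26, -1.11, -3.01, 0.0], [-3.26, -1.11, -3.01, 0.0], [-3.26, -1.11, -3.01, 0.0]]]
[[[-2.0, 1.45, -3.79, 0.0], [-2.0, 1.45, -3.79, 0.0], [-2.0, 1.45, -3.79, 0.0], [-2.0, 1.45, -3.79, 0.0], [-2.0, 1.45, -3.79, 0.0], [-2.0, 1.45, -3.79, 0.0], [-2.0, 1.45, -3.79, 0.0], [-2.0, 1.45, -3.79, 0.0]]]
[[[-2.0, 1.45, -3.79, 0.0], [-0.6, 4.14, -2.24, 0.087], [-0.6, 3.93, -2.59, 0.087], [-0.6, 3.69, -2.92, 0.087], [-0.6, 3.42, -3.23, 0.087], [-0.6, 3.13, -3.52, 0.087], [-0.6, 2.81, -3.78, 0.087], [-0.6, 2.47, -4.01, 0.087]]]
[[[-0.6, 2.11, -4.21, 0.087], [-0.16, 4.16, -2.26, 0.087], [-0.16, 3.95, -2.61, 0.087], [-0.16, 3.71, -2.95, 0.087], [-0.16, 3.43, -3.26, 0.087], [-0.16, 3.14, -3.55, 0.087], [-0.16, 2.82, -3.81, 0.087], [-0.16, 2.47, -4.04, 0.087]]]
[[[-0.16, 2.11, -4.24, 0.087], [0.1, 4.07, -2.46, 0.087], [0.1, 3.84, -2.8, 0.087], [0.1, 3.59, -3.13, 0.087], [0.1, 3.3, -3.43, 0.087], [0.1, 2.99, -3.7, 0.087], [0.1, 2.65, -3.95, 0.087], [0.1, 2.3, -4.17, 0.087]]]
[[[0.19, 2.97, -3.62, 0.084], [0.19, 2.65, -3.85, 0.084], [0.19, 2.32, -4.06, 0.084], [0.19, 1.97, -4.24, 0.084], [0.19, 1.61, -4.4, 0.084], [0.19, 1.23, -4.52, 0.084]]]
final x axis [ 0.058  0.061 -0.996] jaw [ 0.459 -0.888 -0.027]
```

Call:
{"name": "move_arm", "arguments": {
  "commands": [
    [[-3.3, -1.1, -3, 0], [-3.3, -1.1, -3, 0], [-3.3, -1.1, -3, 0], [-3.3, -1.1, -3, 0], [-3.3, -1.1, -3, 0], [-3.3, -1.1, -3, 0], [-3.3, -1.1, -3, 0], [-3.3, -1.1, -3, 0]]
  ]
}}

```text
clock: 15.2
tool_pos: [0.5443, -0.0987, 0.453]
orientation: [-35.2, 85.2, 46.1]
force: [0.9, 0.7, -0.4]
opening: 0.0859
```

Call:
{"name": "move_arm", "arguments": {
  "commands": [
    [[-2, 1.5, -3.8, 0], [-2, 1.5, -3.8, 0], [-2, 1.5, -3.8, 0], [-2, 1.5, -3.8, 0], [-2, 1.5, -3.8, 0], [-2, 1.5, -3.8, 0], [-2, 1.5, -3.8, 0], [-2, 1.5, -3.8, 0]]
  ]
}}

```text
clock: 16.0
tool_pos: [0.3699, -0.3894, 0.5852]
orientation: [-35.3, 85.2, 46.0]
force: [1.2, -0.2, 0.1]
opening: 0.0855
```

Call:
{"name": "move_arm", "arguments": {
  "commands": [
    [[-2, 1.5, -3.8, 0], [-0.6, 4.1, -2.2, 0.087], [-0.6, 3.9, -2.6, 0.087], [-0.6, 3.7, -2.9, 0.087], [-0.6, 3.4, -3.2, 0.087], [-0.6, 3.1, -3.5, 0.087], [-0.6, 2.8, -3.8, 0.087], [-0.6, 2.5, -4, 0.087]]
  ]
}}

```text
clock: 16.8
tool_pos: [0.0369, -0.5368, 0.6185]
orientation: [-0.2, 85.2, 46.0]
force: [1.3, -1.1, 0.1]
opening: 0.0858
```

Call:
{"name": "move_arm", "arguments": {
  "commands": [
    [[-0.6, 2.1, -4.2, 0.087], [-0.2, 4.2, -2.3, 0.087], [-0.2, 4, -2.6, 0.087], [-0.2, 3.7, -3, 0.087], [-0.2, 3.4, -3.3, 0.087], [-0.2, 3.1, -3.6, 0.087], [-0.2, 2.8, -3.8, 0.087], [-0.2, 2.5, -4, 0.087]]
  ]
}}

```text
clock: 17.6
tool_pos: [-0.3203, -0.4391, 0.6235]
orientation: [39.8, 85.2, 46.1]
force: [0.4, -1.6, 0.9]
opening: 0.086
```

Call:
{"name": "move_arm", "arguments": {
  "commands": [
    [[-0.2, 2.1, -4.2, 0.087], [0.1, 4.1, -2.5, 0.087], [0.1, 3.8, -2.8, 0.087], [0.1, 3.6, -3.1, 0.087], [0.1, 3.3, -3.4, 0.087], [0.1, 3, -3.7, 0.087], [0.1, 2.7, -4, 0.087], [0.1, 2.3, -4.2, 0.087]]
  ]
}}

```text
clock: 18.4
tool_pos: [-0.5431, -0.1409, 0.6237]
orientation: [79.9, 85.2, 46.3]
force: [-0.4, 0.1, 0.5]
opening: 0.086
```

```bash
python3 st.py; python3 - <<'E'
from plan import *
def at(j,rho,z): return E("z",j).apply([rho,P[6],0])+[0,0,z]
plan([(at(-172,.68,.62),20)],step=4.8)
E
```

```text
18.4 [-0.5431 -0.1409  0.6237] [-144.8   14.1   41.8    1.1 -122.3  -68.2] [-0.4  0.1  0.5] open 0.086
tau 4.78 heading 46.3 jaw heading -33.62 jaw incl 0.84
u [-0.465 -0.328  0.822] len 0.999 u in tool [-0.866 -0.461 -0.194] armout [-0.082 -0.929 -0.362] up [-0.997  0.082  0.015]
n 6 qmin [-170.0, 16.0, 44.0, 2.0, -131.0, -66.0, 0.0] qmax [-150.0, 33.0, 72.0, 4.0, -123.0, -60.0, 27.0] end [-170.0, 33.0, 72.0, 4.0, -131.0, -60.0, 27.0]
maxstep [4.7 4.6 7.8 0.9 3.  1.6]
[[[0.15, 1.82, -4.35, 0.058], [0.15, 1.56, -4.45, 0.058], [0.15, 1.3, -4.53, 0.058], [0.15, 1.03, -4.6, 0.058], [0.15, 0.76, -4.65, 0.058], [0.15, 0.49, -4.69, 0.058]]]
final x axis [ 0.058  0.06  -0.997] jaw [ 0.594 -0.804 -0.014]
```

Call:
{"name": "move_arm", "arguments": {
  "commands": [
    [[0.2, 1.8, -4.4, 0.058], [0.2, 1.6, -4.5, 0.058], [0.2, 1.3, -4.5, 0.058], [0.2, 1, -4.6, 0.058], [0.2, 0.8, -4.6, 0.058], [0.2, 0.5, -4.7, 0.058]]
  ]
}}

```text
clock: 19.0
tool_pos: [-0.6979, 0.0947, 0.6135]
orientation: [101.7, 85.2, 48.2]
force: [-17.6, -47.0, 77.9]
opening: 0.0857
```

```bash
cat > push.py <<'E'
from plan import *
o=get_obs();T=E("xyz",o["orientation"]);q=o["joint_pos"];W=fk(q)[2]
n=W-np.array([0,0,P[1]]);n/=np.linalg.norm(n);x=T.apply([1,0,0])
print("W",W.round(3),"az",np.degrees(np.arctan2(W[1],W[0])).round(1),"n",n.round(3),"5cm along n in tool",(5*T.inv().apply(n)).round(2))
print("x",x.round(3)," lean along 171.3:",np.degrees(np.arctan2(x@E('z',171.3).apply([1,0,0]),-x[2])).round(2),"side",np.degrees(np.arcsin(x@E('z',261.3).apply([1,0,0]))).round(2))
E
python3 st.py; python3 push.py
```

```text
19.0 [-0.6979  0.0947  0.6135] [-170.3   34.1   71.7    4.  -131.3  -60.7] [-17.6 -47.   77.9] open 0.0857
tau 4.81 heading 48.2 jaw heading -53.46 jaw incl -0.97
u [-0.655 -0.112  0.747] len 1.077 u in tool [-0.788 -0.53  -0.313] armout [-0.066 -0.89  -0.451] up [-0.996  0.082 -0.017]
W [-0.718  0.071  1.002] az 174.3 n [-0.665  0.066  0.744] 5cm along n in tool [-3.87 -2.16 -2.31]
x [ 0.056  0.062 -0.996]  lean along 171.3: -2.63 side -4.03
```

```bash
python3 - <<'E'
from h import *
o=get_obs();print(o["force"],o["moment"],o["qvel"].round(1))
p,d=snapshot("side")
o=get_obs();print(o["clock"],o["force"],o["moment"],o["qvel"].round(1),o["joint_pos"].round(2),o["tool_pos"])
p,d=snapshot("top");o=get_obs();print(o["force"],o["qvel"].round(1))
E
```

```text
[-17.63209803 -47.03408464  77.89371431] [-13.53536387   6.01372431  -0.28623855] [-35.4  28.    4.9  33.6  -4.9   9.6]
19.05 [ -1.61122171   0.14073043 -13.24458006] [-0.40608934 -0.13207726 -0.08886999] [ 3.8  2.2 -7.4 -7.   5.8 -1.4] [-170.77   34.81   71.2     3.98 -131.56  -60.64] [-0.6994135   0.10007289  0.60255572]
[-2.27241422 -1.94766586 -3.12261558] [ 3.9 -3.5  2.9 -1.   2.6 -0.8]
```

Call:
{"name": "move_arm", "arguments": {
  "commands": [
    [[-1.5, -0.9, -0.9, 0], [-3, -1.7, -1.8, 0], [-3.8, -2.1, -2.3, 0], [-3.8, -2.1, -2.3, 0], [-3.8, -2.1, -2.3, 0], [-3.8, -2.1, -2.3, 0]]
  ]
}}

```text
clock: 19.7
tool_pos: [-0.7184, 0.0937, 0.654]
orientation: [-176.3, 81.5, 130.8]
force: [0.7, 0.0, -0.6]
opening: 0.0861
```

```bash
python3 st.py; python3 push.py
```

```text
19.7 [-0.7184  0.0937  0.654 ] [-168.2   32.1   71.7    9.1 -125.1  -59.2] [ 0.7  0.  -0.6] open 0.0861
tau 8.54 heading 130.8 jaw heading -52.98 jaw incl -8.52
u [-0.624 -0.13   0.77 ] len 1.077 u in tool [-0.716 -0.584 -0.383] armout [ 0.072 -0.904 -0.422] up [-0.989 -0.01  -0.148]
W [-0.691  0.051  1.027] az 175.8 n [-0.64   0.047  0.767] 5cm along n in tool [-3.46 -2.44 -2.66]
x [-0.097  0.112 -0.989]  lean along 171.3: 6.51 side -5.54
```

```bash
python3 - <<'E'
from plan import *
o=get_obs();plan([(o["tool_pos"]+[.02,-.2,-.09],0)],step=4.5)
T=E("xyz",o["orientation"]);az=np.radians(-166);n=np.array([.75*np.cos(az),.75*np.sin(az),.66]);print((5*T.inv().apply(n)).round(2))
E
```

```text
n 5 qmin [-165.0, 23.0, 43.0, 9.0, -120.0, -79.0, 0.0] qmax [-151.0, 28.0, 62.0, 9.0, -109.0, -63.0, 0.0] end [-151.0, 23.0, 43.0, 9.0, -109.0, -79.0, 0.0]
maxstep [3.4 2.4 6.6 0.1 3.7 4. ]
[[[1.29, -2.08, 3.66, 0.0], [1.29, -2.08, 3.66, 0.0], [1.29, -2.08, 3.66, 0.0], [1.29, -2.08, 3.66, 0.0], [1.29, -2.08, 3.66, 0.0]]]
final x axis [-0.097  0.112 -0.989] jaw [ 0.595 -0.79  -0.148]
[-3.01 -3.48 -1.94]
```

Call:
{"name": "move_arm", "arguments": {
  "commands": [
    [[1.3, -2.1, 3.7, 0], [1.3, -2.1, 3.7, 0], [1.3, -2.1, 3.7, 0], [1.3, -2.1, 3.7, 0], [1.3, -2.1, 3.7, 0], [-2.4, -2.8, -1.5, 0], [-1.2, -1.4, -0.8, 0], [-1.2, -1.4, -0.8, 0]]
  ]
}}

```text
clock: 20.5
tool_pos: [-0.752, -0.1216, 0.6105]
orientation: [-176.8, 81.4, 130.3]
force: [3.3, -55.7, 84.2]
opening: 0.0864
```

Call:
{"name": "move_arm", "arguments": {
  "commands": [
    [[-2, -2.3, -1.3, 0], [-3, -3.5, -1.9, 0], [-3, -3.5, -1.9, 0], [-3, -3.5, -1.9, 0], [-2.9, -3.6, -1.9, 0], [-2.8, -3.6, -2, 0]]
  ]
}}

```text
clock: 21.1
tool_pos: [-0.8002, -0.1415, 0.6444]
orientation: [-149.0, 72.2, 158.6]
force: [0.0, -0.6, -0.8]
opening: 0.0862
```

```bash
python3 st.py; python3 push.py
```

```text
21.1 [-0.8002 -0.1415  0.6444] [-150.2   35.4   71.7   15.2 -114.2  -74.5] [ 0.  -0.6 -0.8] open 0.0862
tau 17.82 heading 158.6 jaw heading -53.62 jaw incl -15.22
u [-0.591 -0.339  0.732] len 1.077 u in tool [-0.566 -0.78  -0.267] armout [ 0.192 -0.975 -0.11 ] up [-0.952 -0.157 -0.262]
W [-0.714 -0.189  0.986] az -165.2 n [-0.661 -0.175  0.73 ] 5cm along n in tool [-2.63 -3.66 -2.17]
x [-0.285  0.112 -0.952]  lean along 171.3: 17.41 side -3.86
```

Call:
{"name": "move_arm", "arguments": {
  "commands": [
    [[-2.5, -3.7, -2.2, 0], [-2.4, -3.8, -2.2, 0], [-2.2, -3.8, -2.3, 0], [-2, -3.9, -2.3, 0], [-1.9, -4, -2.3, 0], [-1.8, -4, -2.4, 0], [-1.6, -4, -2.4, 0], [-1.4, -4.1, -2.4, 0]]
  ]
}}

```text
clock: 21.9
tool_pos: [-0.8817, -0.1639, 0.7014]
orientation: [-139.2, 56.7, 169.4]
force: [-0.4, -0.2, 0.0]
opening: 0.0861
```

```bash
python3 st.py; python3 push.py
```

```text
21.9 [-0.8817 -0.1639  0.7014] [-148.8   35.7   71.7   21.7  -99.2  -73.9] [-0.4 -0.2  0. ] open 0.0861
tau 33.3 heading 169.4 jaw heading -56.5 jaw incl -24.55
u [-0.586 -0.355  0.728] len 1.077 u in tool [-0.328 -0.886 -0.328] armout [ 0.41  -0.911 -0.037] up [-0.836 -0.359 -0.415]
W [-0.713 -0.208  0.982] az -163.7 n [-0.66  -0.193  0.726] 5cm along n in tool [-1.35 -4.15 -2.44]
x [-0.54   0.101 -0.836]  lean along 171.3: 33.29 side -1.02
```

Call:
{"name": "move_arm", "arguments": {
  "commands": [
    [[-1.1, -3.1, -3.5, 0], [-1, -3.2, -3.6, 0], [-0.8, -3.2, -3.6, 0], [-0.7, -3.2, -3.6, 0], [-0.5, -3.3, -3.6, 0], [-0.3, -3.3, -3.6, 0], [0, 0, 0, 0]]
  ]
}}

```text
clock: 22.6
tool_pos: [-0.95, -0.1034, 0.7585]
orientation: [-136.9, 44.9, 172.3]
force: [-0.8, -0.5, 0.7]
opening: 0.0859
```

```bash
python3 st.py; python3 push.py
```

```text
22.6 [-0.95   -0.1034  0.7585] [-153.9   35.3   71.7   23.2  -86.9  -69.7] [-0.8 -0.5  0.7] open 0.0859
tau 45.07 heading 172.3 jaw heading -60.65 jaw incl -31.11
u [-0.611 -0.299  0.733] len 1.077 u in tool [-0.117 -0.904 -0.412] armout [ 0.588 -0.807 -0.049] up [-0.706 -0.484 -0.517]
W [-0.724 -0.142  0.987] az -168.9 n [-0.67  -0.131  0.731] 5cm along n in tool [-0.29 -4.13 -2.8 ]
x [-0.702  0.095 -0.706]  lean along 171.3: 45.06 side 0.73
```

```bash
python3 - <<'E'
from plan import *
o=get_obs();T=E("xyz",o["orientation"]);x=T.apply([1,0,0])
hd=np.degrees(np.arctan2(x[1],x[0]));tau=np.degrees(np.arccos(-x[2]))
g=np.array([.521,.1805,.042]);pre=g-.12*x
for sg in(1,-1):
    s=(T.inv()*tool(hd,tau,sg)).as_rotvec(degrees=True);print("SG",sg,s.round(1))
    def at(j,rho,z): return E("z",j).apply([rho,P[6],0])+[0,0,z]
    a=s[0]
    plan([((-.75,-.2,.65),0),((-.42,-.42,.58),a*.2),((-.1,-.52,.55),a*.3),((.2,-.45,.5),a*.3),((.45,-.2,.42),a*.2),((.56,.05,.3),0),(pre,0)],step=4.9)
E
```

```text
SG 1 [46.9  0.  -0. ]
n 49 qmin [-151.0, -13.0, -58.0, -151.0, -126.0, -174.0, 0.0] qmax [39.0, 28.0, 55.0, 45.0, -0.0, -75.0, 1704.0] end [39.0, 14.0, -49.0, -151.0, -0.0, -174.0, 1197.0]
maxstep [46.3 16.6 20.2 72.9 55.9  6.4]
[[[-1.21, 1.73, 3.54, 0.0], [-1.21, 1.73, 3.54, 0.0], [-1.21, 1.73, 3.54, 0.0], [-1.21, 1.73, 3.54, 0.0], [-1.21, 1.73, 3.54, 0.0], [-1.21, 1.73, 3.54, 0.0], [-2.25, 0.88, 3.76, 0.018], [-2.25, 0.95, 3.75, 0.018]]]
[[[-2.25, 1.01, 3.73, 0.018], [-2.25, 1.08, 3.71, 0.018], [-2.25, 1.15, 3.69, 0.018], [-2.25, 1.22, 3.67, 0.018], [-2.25, 1.28, 3.65, 0.018], [-2.25, 1.35, 3.62, 0.018], [-2.25, 1.41, 3.6, 0.018], [-3.04, 2.4, 2.85, 0.035]]]
[[[-3.04, 2.49, 2.77, 0.035], [-3.04, 2.59, 2.68, 0.035], [-3.04, 2.68, 2.59, 0.035], [-3.04, 2.77, 2.49, 0.035], [-3.04, 2.86, 2.39, 0.035], [-3.04, 2.94, 2.29, 0.035], [-2.41, 3.75, -0.08, 0.035], [-2.41, 3.75, -0.21, 0.035]]]
[[[-2.41, 3.74, -0.34, 0.035], [-2.41, 3.72, -0.47, 0.035], [-2.41, 3.7, -0.6, 0.035], [-2.41, 3.68, -0.73, 0.035], [-2.41, 3.65, -0.86, 0.035], [-1.19, 3.14, -3.04, 0.02], [-1.19, 3.08, -3.11, 0.02], [
[... 1516 characters left out ...]
41, -1.38, 3.49, -0.1], [-2.41, -1.72, 3.33, -0.1], [-2.41, -2.05, 3.15, -0.1], [-1.19, -0.75, 4.31, -0.058], [-1.19, -1.0, 4.26, -0.058], [-1.19, -1.24, 4.19, -0.058]]]
[[[-1.19, -1.49, 4.11, -0.058], [-1.19, -1.72, 4.02, -0.058], [-1.19, -1.95, 3.91, -0.058], [-1.19, -2.18, 3.79, -0.058], [-1.19, -2.39, 3.66, -0.058], [0.45, -1.98, 3.75, 0.0], [0.45, -1.98, 3.75, 0.0], [0.45, -1.98, 3.75, 0.0]]]
[[[0.45, -1.98, 3.75, 0.0], [0.45, -1.98, 3.75, 0.0], [0.45, -1.98, 3.75, 0.0], [0.45, -1.98, 3.75, 0.0], [2.04, -2.86, 2.48, 0.0], [2.04, -2.86, 2.48, 0.0], [2.04, -2.86, 2.48, 0.0], [2.04, -2.86, 2.48, 0.0]]]
[[[2.04, -2.86, 2.48, 0.0]]]
final x axis [-0.702  0.095 -0.706] jaw [0.134 0.991 0.   ]
```

```bash
python3 - <<'E'
from h import *
for n in("top","side"):
    P=cloud(n,np.load(n+"0.npy"))
    for y0 in np.arange(-.5,.5,.1):
        m=(P[...,1]>y0)&(P[...,1]<y0+.1)&(P[...,0]>.7)&(P[...,0]<1.4)&(P[...,2]>.15)&(P[...,2]<1)
        q=P[m]
        if len(q): i=np.argsort(q[:,0])[:max(1,len(q)//50)];print(n,round(y0,1),len(q),"xmin",q[:,0].min().round(3),"z of nearest",q[i,2].min().round(3),q[i,2].max().round(3),"zmin",q[:,2].min().round(3))
E
```

```text
top -0.5 2321 xmin 0.84 z of nearest 0.396 0.416 zmin 0.15
top -0.4 2846 xmin 0.84 z of nearest 0.395 0.416 zmin 0.15
top -0.3 2747 xmin 0.84 z of nearest 0.395 0.414 zmin 0.361
top -0.2 2827 xmin 0.84 z of nearest 0.396 0.414 zmin 0.36
top -0.1 2917 xmin 0.84 z of nearest 0.396 0.413 zmin 0.361
top -0.0 2992 xmin 0.841 z of nearest 0.395 0.415 zmin 0.361
top 0.1 3129 xmin 0.841 z of nearest 0.395 0.415 zmin 0.36
top 0.2 3200 xmin 0.841 z of nearest 0.395 0.415 zmin 0.361
top 0.3 3266 xmin 0.842 z of nearest 0.396 0.413 zmin 0.361
top 0.4 3214 xmin 0.841 z of nearest 0.395 0.415 zmin 0.362
side -0.5 1497 xmin 0.842 z of nearest 0.392 0.409 zmin 0.15
side -0.4 2024 xmin 0.843 z of nearest 0.391 0.408 zmin 0.15
side -0.3 7187 xmin 0.843 z of nearest 0.389 0.41 zmin 0.15
side -0.2 1997 xmin 0.843 z of nearest 0.392 0.41 zmin 0.152
side -0.1 1691 xmin 0.843 z of nearest 0.393 0.41 zmin 0.36
side -0.0 1687 xmin 0.842 z of nearest 0.392 0.41 zmin 0.361
side 0.1 4822 xmin 0.843 z of nearest 0.392 0.41 zmin 0.361
side 0.2 3736 xmin 0.842 z of nearest 0.393 0.41 zmin 0.361
side 0.3 1565 xmin 0.842 z of nearest 0.393 0.411 zmin 0.361
```

```bash
python3 - <<'E'
from h import *
p=cv2.imread("pics/hovfull.png");cv2.imwrite("pics/wr.png",cv2.resize(p[20:340,200:520],(640,640))[:600])
P=cloud("top",np.load("top0.npy"))
for y0 in(-.4,-.3,-.2,-.1,0,.1,.2):
    m=(P[...,1]>y0)&(P[...,1]<y0+.1)&(P[...,0]>.84)&(P[...,0]<1.1)&(P[...,2]>.3);print(y0,P[m][:,2].max().round(3))
# project W etc at the hover pose
import kin6
q=np.array([39.4,11.8,-24.9,-.8,-48.5,-67.]);W=kin6.fk(q)[2];c=calibration("side");v=c["T"][:3,:3].T@(W-c["T"][:3,3])
print("W",W,"px",c["mtx"][0,0]*v[0]/-v[2]+c["mtx"][0,2],c["mtx"][1,1]*-v[1]/-v[2]+c["mtx"][1,2],"px/m",c["mtx"][0,0]/-v[2])
E
```

```text
-0.4 0.418
-0.3 0.419
-0.2 0.418
-0.1 0.417
0 0.419
0.1 0.476
0.2 0.473
W [0.50272475 0.1655571  0.51646179] px 320.2997445498817 26.402258123799072 px/m 816.8115185870611
```

View pics/wr.png

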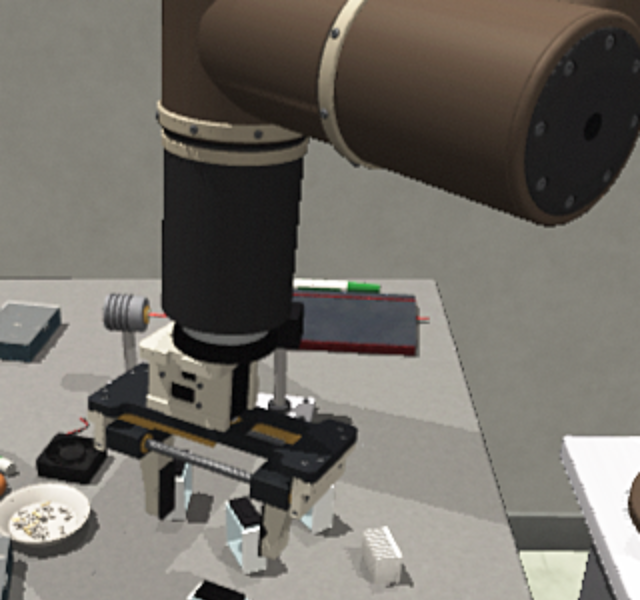

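```bash
python3 - <<'E'
from plan import *
plan([((-.75,-.2,.65),0),((-.42,-.42,.58),-25),((-.1,-.52,.55),-38),((.2,-.42,.5),-38),((.606,.087,.425),-32.1)],step=4.9)
E
```

```text
n 43 qmin [-151.0, -1.0, -2.0, -21.0, -125.0, -120.0, 0.0] qmax [17.0, 36.0, 55.0, 45.0, -70.0, -75.0, 0.0] end [17.0, 36.0, 30.0, -21.0, -125.0, -120.0, 0.0]
maxstep [ 5.6  5.2 10.7  3.6  3.9  4.8]
[[[-1.21, 1.73, 3.54, 0.0], [-1.21, 1.73, 3.54, 0.0], [-1.21, 1.73, 3.54, 0.0], [-1.21, 1.73, 3.54, 0.0], [-1.21, 1.73, 3.54, 0.0], [-1.21, 1.73, 3.54, 0.0], [-2.25, 0.88, 3.76, -0.048], [-2.25, 0.69, 3.8, -0.048]]]
[[[-2.25, 0.51, 3.83, -0.048], [-2.25, 0.32, 3.85, -0.048], [-2.25, 0.14, 3.86, -0.048], [-2.25, -0.05, 3.87, -0.048], [-2.25, -0.24, 3.86, -0.048], [-2.25, -0.43, 3.84, -0.048], [-2.25, -0.61, 3.82, -0.048], [-3.04, 0.37, 3.71, -0.095]]]
[[[-3.04, 0.01, 3.73, -0.095], [-3.04, -0.34, 3.71, -0.095], [-3.04, -0.69, 3.66, -0.095], [-3.04, -1.03, 3.58, -0.095], [-3.04, -1.37, 3.47, -0.095], [-3.04, -1.69, 3.32, -0.095], [-2.37, 0.72, 3.85, -0.095], [-2.37, 0.36, 3.9, -0.095]]]
[[[-2.37, -0.01, 3.91, -0.095], [-2.37, -0.38, 3.89, -0.095], [-2.37, -0.75, 3.84, -0.095], [-2.37, -1.11, 3.75, -0.095], [-2.37, -1.46, 3.63, -0.095], [-1.31, 0.36, 4.47, -0.04], [-1.31, 0.18, 4.48, -0.04], [-1.31, 0.01, 4.48, -0.04]]]
[[[-1.31, -0.17, 4.48, -0.04], [-1.31, -0.35, 4.47, -0.04], [-1.31, -0.53, 4.45, -0.04], [-1.31, -0.71, 4.43, -0.04], [-1.31, -0.89, 4.39, -0.04], [-1.31, -1.06, 4.35, -0.04], [-1.31, -1.23, 4.31, -0.04], [-1.31, -1.41, 4.26, -0.04]]]
[[[-1.31, -1.57, 4.2, -0.04], [-1.31, -1.74, 4.13, -0.04], [-1.31, -1.91, 4.06, -0.04]]]
final x axis [-0.702  0.095 -0.706] jaw [ 0.134  0.991 -0.   ]
```

Call:
{"name": "move_arm", "arguments": {
  "commands": [
    [[-1.2, 1.7, 3.5, 0], [-1.2, 1.7, 3.5, 0], [-1.2, 1.7, 3.5, 0], [-1.2, 1.7, 3.5, 0], [-1.2, 1.7, 3.5, 0], [-1.2, 1.7, 3.5, 0], [-2.2, 0.9, 3.8, -0.048], [-2.2, 0.7, 3.8, -0.048]]
  ]
}}

```text
clock: 23.4
tool_pos: [-0.7028, -0.2412, 0.6512]
orientation: [-142.5, 45.0, 172.2]
force: [-1.1, -0.3, -0.9]
opening: 0.0856
```

Call:
{"name": "move_arm", "arguments": {
  "commands": [
    [[-2.2, 0.5, 3.8, -0.048], [-2.2, 0.3, 3.8, -0.048], [-2.2, 0.1, 3.9, -0.048], [-2.2, 0, 3.9, -0.048], [-2.2, -0.2, 3.9, -0.048], [-2.2, -0.4, 3.8, -0.048], [-2.2, -0.6, 3.8, -0.048], [-3, 0.4, 3.7, -0.095]]
  ]
}}

```text
clock: 24.2
tool_pos: [-0.404, -0.4274, 0.5895]
orientation: [-167.2, 45.1, 172.2]
force: [0.1, -0.6, -0.7]
opening: 0.0859
```

Call:
{"name": "move_arm", "arguments": {
  "commands": [
    [[-3, 0, 3.7, -0.095], [-3, -0.3, 3.7, -0.095], [-3, -0.7, 3.7, -0.095], [-3, -1, 3.6, -0.095], [-3, -1.4, 3.5, -0.095], [-3, -1.7, 3.3, -0.095], [-2.4, 0.7, 3.9, -0.095], [-2.4, 0.4, 3.9, -0.095]]
  ]
}}

```text
clock: 25.0
tool_pos: [-0.0441, -0.4844, 0.5489]
orientation: [149.1, 45.1, 172.2]
force: [1.0, -0.9, 1.1]
opening: 0.0858
```

Call:
{"name": "move_arm", "arguments": {
  "commands": [
    [[-2.4, 0, 3.9, -0.095], [-2.4, -0.4, 3.9, -0.095], [-2.4, -0.8, 3.8, -0.095], [-2.4, -1.1, 3.8, -0.095], [-2.4, -1.5, 3.6, -0.095], [-1.3, 0.4, 4.5, -0.04], [-1.3, 0.2, 4.5, -0.04], [-1.3, 0, 4.5, -0.04]]
  ]
}}

```text
clock: 25.8
tool_pos: [0.2581, -0.3037, 0.4993]
orientation: [115.1, 45.2, 172.2]
force: [0.7, -1.5, -0.5]
opening: 0.086
```

Call:
{"name": "move_arm", "arguments": {
  "commands": [
    [[-1.3, -0.2, 4.5, -0.04], [-1.3, -0.4, 4.5, -0.04], [-1.3, -0.5, 4.5, -0.04], [-1.3, -0.7, 4.4, -0.04], [-1.3, -0.9, 4.4, -0.04], [-1.3, -1.1, 4.3, -0.04], [-1.3, -1.2, 4.3, -0.04], [-1.3, -1.4, 4.3, -0.04]]
  ]
}}

```text
clock: 26.6
tool_pos: [0.4905, -0.0139, 0.4564]
orientation: [96.7, 45.3, 172.1]
force: [0.7, -1.0, -0.3]
opening: 0.086
```

```bash
python3 st.py; python3 push.py; python3 - <<'E'
from plan import *
plan([((.606,.087,.425),-12)],step=4.9)
E
```

```text
26.6 [ 0.4905 -0.0139  0.4564] [  10.1   26.3   32.2  -18.8 -137.7 -123.8] [ 0.7 -1.  -0.3] open 0.086
tau 44.73 heading 172.1 jaw heading 77.36 jaw incl -4.72
u [0.764 0.136 0.631] len 0.96 u in tool [-0.968 -0.052  0.247] armout [-0.67  -0.635  0.385] up [-0.71   0.699 -0.082]
W [ 0.747 -0.061  0.804] az -4.7 n [ 0.775 -0.064  0.629] 5cm along n in tool [-4.97 -0.52  0.28]
x [-0.697  0.096 -0.71 ]  lean along 171.3: 44.73 side 0.59
n 4 qmin [12.0, 29.0, 36.0, -27.0, -142.0, -123.0, 0.0] qmax [15.0, 41.0, 53.0, -21.0, -138.0, -123.0, 0.0] end [15.0, 41.0, 53.0, -27.0, -142.0, -123.0, 0.0]
maxstep [1.4 4.2 6.6 2.3 1.7 0.4]
[[[-1.21, -1.99, 3.15, -0.052], [-1.21, -2.15, 3.04, -0.052], [-1.21, -2.3, 2.92, -0.052], [-1.21, -2.45, 2.8, -0.052]]]
final x axis [-0.697  0.096 -0.71 ] jaw [0.071 0.995 0.065]
```

Call:
{"name": "move_arm", "arguments": {
  "commands": [
    [[-1, -3.9, 2.3, 0], [-1, -3.9, 2.3, 0], [-1, -3.9, 2.3, 0], [-1, -3.9, 2.3, 0], [-1.5, -0.7, 0.4, 0], [-0.8, -0.2, 0.1, 0], [-0.8, -0.2, 0.1, 0], [-0.8, -0.2, 0.1, 0]]
  ]
}}

```text
clock: 27.4
tool_pos: [0.682, 0.037, 0.3853]
orientation: [96.8, 45.2, 172.2]
force: [-0.0, 0.2, 0.2]
opening: 0.086
```

```bash
python3 st.py; python3 push.py
```

```text
27.4 [0.682  0.037  0.3853] [  10.5   50.5   69.7  -26.2 -149.9 -133.2] [-0.   0.2  0.2] open 0.086
tau 44.79 heading 172.2 jaw heading 77.29 jaw incl -4.82
u [0.842 0.156 0.516] len 1.074 u in tool [-0.939 -0.18   0.293] armout [-0.669 -0.631  0.393] up [-0.71   0.699 -0.084]
W [ 0.92  -0.024  0.751] az -1.5 n [ 0.856 -0.022  0.516] 5cm along n in tool [-4.83 -1.14  0.62]
x [-0.698  0.096 -0.71 ]  lean along 171.3: 44.78 side 0.61
```

Call:
{"name": "move_arm", "arguments": {
  "commands": [
    [[-0.5, -0.1, 0, 0], [-0.5, -0.1, 0, 0], [-1.5, -0.4, -0.3, 0], [-3, -0.9, -0.5, 0], [-4.6, -1.4, -0.7, 0], [-4.6, -1.4, -0.7, 0], [-4.6, -1.4, -0.7, 0], [-4.6, -1.4, -0.7, 0]]
  ]
}}

```text
clock: 28.2
tool_pos: [0.6913, -0.0381, 0.4102]
orientation: [97.4, 50.7, 172.8]
force: [-0.1, -0.1, 1.0]
opening: 0.0857
```

```bash
python3 st.py; python3 push.py
```

```text
28.2 [ 0.6913 -0.0381  0.4102] [   7.1   50.    71.7  -17.7 -148.9 -123.8] [-0.1 -0.1  1. ] open 0.0857
tau 39.29 heading 172.8 jaw heading 77.08 jaw incl -4.66
u [0.837 0.105 0.536] len 1.077 u in tool [-0.933 -0.264  0.245] armout [-0.613 -0.712  0.342] up [-0.774  0.628 -0.081]
W [ 0.905 -0.079  0.775] az -5.0 n [ 0.841 -0.074  0.536] 5cm along n in tool [-4.75 -1.53  0.36]
x [-0.628  0.079 -0.774]  lean along 171.3: 39.28 side 0.95
```

Call:
{"name": "move_arm", "arguments": {
  "commands": [
    [[-4.4, -1.3, 2, 0], [-4.4, -1.3, 2, 0], [-4.4, -1.3, 2, 0], [-1, 0.4, 0, 0]]
  ]
}}

```text
clock: 28.6
tool_pos: [0.697, 0.0058, 0.4223]
orientation: [97.8, 54.3, 173.6]
force: [0.7, 0.5, -0.2]
opening: 0.0858
```

```bash
python3 st.py; python3 - <<'E'
from plan import *
o=get_obs();T=E("xyz",o["orientation"]);x=T.apply([1,0,0])
hd=np.degrees(np.arctan2(x[1],x[0]));tau=np.degrees(np.arccos(-x[2]))
s=(T.inv()*tool(hd,tau,-1)).as_rotvec(degrees=True);print(s.round(2))
G=np.array([.5205,.1805,.004+.040]);tcp=G+.0188*x;pre=tcp-.10*x
plan([((.62,.08,.30),s[0]),(pre,0),(tcp,0)],step=4.9)
for n,g in(("bench",(.5525,-.205,.146)),): print(n,[v.round(0).tolist() for v in ik(g,tool(hd,tau,-1),n=8)])
E
```

```text
28.6 [0.697  0.0058 0.4223] [  10.3   48.3   71.7  -17.8 -146.6 -126.5] [ 0.7  0.5 -0.2] open 0.0858
tau 35.67 heading 173.6 jaw heading 77.23 jaw incl -4.54
u [0.814 0.148 0.561] len 1.077 u in tool [-0.918 -0.281  0.279] armout [-0.558 -0.732  0.391] up [-0.812  0.578 -0.079]
[-7.81 -0.    0.  ]
n 12 qmin [12.0, 33.0, -6.0, -19.0, -137.0, -122.0, 0.0] qmax [27.0, 42.0, 55.0, -15.0, -82.0, -115.0, 0.0] end [27.0, 34.0, -6.0, -19.0, -82.0, -115.0, 0.0]
maxstep [ 1.6  3.8 10.7  0.7  7.   2.4]
[[[3.72, 0.16, 1.62, -0.034], [3.72, 0.11, 1.63, -0.034], [3.72, 0.05, 1.63, -0.034], [3.72, -0.01, 1.63, -0.034], [3.82, -1.2, 1.78, 0.0], [3.82, -1.2, 1.78, 0.0], [3.82, -1.2, 1.78, 0.0], [3.82, -1.2, 1.78, 0.0]]]
[[[3.82, -1.2, 1.78, 0.0], [3.33, 0.0, -0.0, 0.0], [3.33, 0.0, -0.0, 0.0], [3.33, 0.0, -0.0, 0.0]]]
final x axis [-0.579  0.065 -0.812] jaw [0.112 0.994 0.   ]
bench [[-3.0, 38.0, 9.0, -2.0, -96.0, -93.0]]
```

Call:
{"name": "move_arm", "arguments": {
  "commands": [
    [[3.7, 0.2, 1.6, -0.034], [3.7, 0.1, 1.6, -0.034], [3.7, 0, 1.6, -0.034], [3.7, 0, 1.6, -0.034], [3.8, -1.2, 1.8, 0], [3.8, -1.2, 1.8, 0], [3.8, -1.2, 1.8, 0], [3.8, -1.2, 1.8, 0]]
  ]
}}

```text
clock: 29.4
tool_pos: [0.5814, 0.1527, 0.1519]
orientation: [90.2, 54.3, 173.4]
force: [0.8, 0.9, -0.3]
opening: 0.0859
```

Call:
{"name": "move_arm", "arguments": {
  "commands": [
    [[3.5, -1.2, 1.6, 0]]
  ]
}}

```text
clock: 29.5
tool_pos: [0.5724, 0.17, 0.1162]
orientation: [90.2, 54.3, 173.4]
force: [1.1, 0.2, 0.4]
opening: 0.0862
```

```bash
python3 st.py; python3 - <<'E'
from plan import *
from h import *
p,d=snapshot("side");cv2.imwrite("pics/pre.png",cv2.resize(p[230:370,240:400,::-1],None,fx=4.2,fy=4.2,interpolation=cv2.INTER_CUBIC))
Pc=cloud("side",d);m=(np.abs(Pc[...,:2]-[.52,.18]).max(-1)<.045)&(Pc[...,2]>.046)&(Pc[...,2]<.068)&(d>0)
q=Pc[m];print(len(q),q.mean(0).round(4),cv2.minAreaRect(q[:,:2].astype(np.float32)*1000))
o=get_obs();x=E("xyz",o["orientation"]).apply([1,0,0]);G=np.array([.5195,.180,.044]);plan([(G+.0188*x,0)],step=2.5)
E
```

```text
29.5 [0.5724 0.17   0.1162] [  23.5   39.5   15.6  -17.2  -97.6 -117.8] [1.1 0.2 0.4] open 0.0862
tau 35.74 heading 173.4 jaw heading 83.25 jaw incl -0.12
u [0.867 0.377 0.325] len 0.877 u in tool [-0.742 -0.473  0.476] armout [-0.505 -0.7    0.504] up [-0.812  0.584 -0.002]
309 [0.5205 0.1892 0.0565] ((521.4677734375, 183.43067932128906), (51.14088439941406, 24.127439498901367), 81.2464828491211)
n 5 qmin [24.0, 39.0, 2.0, -19.0, -95.0, -117.0, 0.0] qmax [26.0, 39.0, 12.0, -18.0, -85.0, -116.0, 0.0] end [26.0, 39.0, 2.0, -19.0, -85.0, -116.0, 0.0]
maxstep [0.5 0.3 2.8 0.3 2.5 0.4]
[[[2.07, 0.02, 0.03, 0.0], [2.07, 0.02, 0.03, 0.0], [2.07, 0.02, 0.03, 0.0], [2.07, 0.02, 0.03, 0.0], [2.07, 0.02, 0.03, 0.0]]]
final x axis [-0.584  0.067 -0.809] jaw [ 0.117  0.993 -0.002]
```

View pics/pre.png

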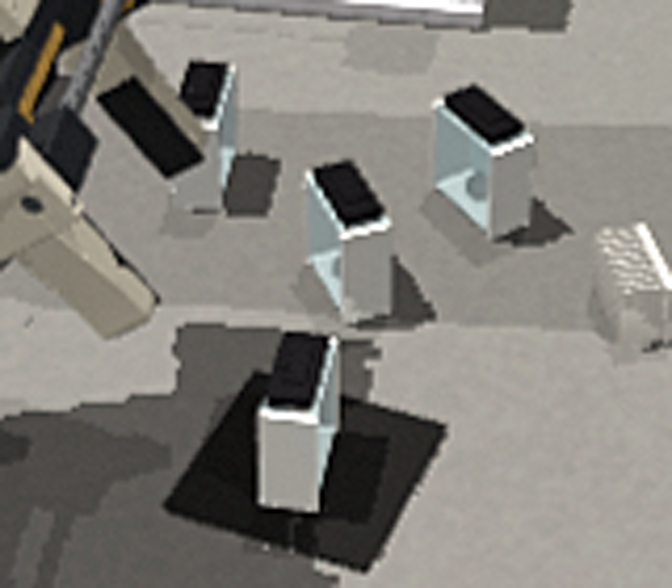

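Call:
{"name": "move_arm", "arguments": {
  "commands": [
    [[2.8, 0, 0, 0], [2.8, 0, 0, 0], [2.4, 0.1, 0.1, 0], [1.5, 0, 0, 0], [0.9, 0, 0, 0]]
  ]
}}

```text
clock: 30.05
tool_pos: [0.5112, 0.1771, 0.0329]
orientation: [90.3, 54.2, 173.5]
force: [0.6, -0.7, 0.7]
opening: 0.086
```

Call:
{"name": "move_arm", "arguments": {
  "commands": [
    [[0, 0, 0, 0], [0, 0, 0, 0], [0, 0, 0, 0], [0, 0, 0, 0], [0, 0, 0, 0], [0, 0, 0, 0], [0, 0, 0, 0]]
  ],
  "jaw": 4
}}

```text
clock: 30.75
tool_pos: [0.5125, 0.1771, 0.0335]
orientation: [90.2, 54.3, 173.3]
force: [0.1, 2.0, 3.9]
opening: 0.0495
```

```bash
python3 st.py; python3 - <<'E'
from plan import *
o=get_obs();p=o["tool_pos"]
plan([(p+[0,0,.05],0),(p+[.0,-.05,.16],70)],step=4.5)
E
```

```text
30.75 [0.5125 0.1771 0.0335] [  25.8   39.8    3.8  -18.3  -85.6 -116. ] [0.1 2.  3.9] open 0.0495
tau 35.74 heading 173.3 jaw heading 83.18 jaw incl -0.1
u [0.874 0.422 0.243] len 0.807 u in tool [-0.675 -0.521  0.522] armout [-0.493 -0.683  0.539] up [-0.812  0.584 -0.002]
n 11 qmin [20.0, 32.0, 5.0, -19.0, -100.0, -174.0, 0.0] qmax [26.0, 38.0, 10.0, -17.0, -88.0, -117.0, 227.0] end [20.0, 32.0, 10.0, -19.0, -100.0, -174.0, 227.0]
maxstep [1.8 1.2 1.2 1.2 2.3 7.8]
[[[-2.03, 1.46, -0.0, 0.0], [-2.03, 1.46, -0.0, 0.0], [-1.03, 0.66, -0.55, 0.136], [-1.03, 0.58, -0.64, 0.136], [-1.03, 0.49, -0.71, 0.136], [-1.03, 0.39, -0.77, 0.136], [-1.03, 0.28, -0.82, 0.136], [-1.03, 0.17, -0.85, 0.136]]]
[[[-1.03, 0.05, -0.86, 0.136], [-1.03, -0.07, -0.86, 0.136], [-1.03, -0.18, -0.84, 0.136]]]
final x axis [-0.58   0.068 -0.812] jaw [ 0.798  0.248 -0.549]
```

Call:
{"name": "move_arm", "arguments": {
  "commands": [
    [[-1.2, 0.9, 0, 0], [-3, 2.2, 0, 0], [-3, 2.2, 0, 0], [-3, 2.2, 0, 0], [-1.5, 1.1, 0, 0], [0, 0, 0, -0.07], [0, 0, 0, -0.14], [0, 0, 0, -0.14]]
  ]
}}

```text
clock: 31.55
tool_pos: [0.5106, 0.1768, 0.1794]
orientation: [69.9, 54.2, 173.4]
force: [1.2, -0.9, -0.9]
opening: 0.0496
```

Call:
{"name": "move_arm", "arguments": {
  "commands": [
    [[0, 0, 0, -0.14], [0, 0, 0, -0.14], [0, 0, 0, -0.14], [0, 0, 0, -0.14], [0, 0, 0, -0.14], [0, 0, 0, -0.14], [0, 0, 0, -0.14], [0, 0, 0, -0.13]]
  ]
}}

```text
clock: 32.35
tool_pos: [0.5106, 0.1768, 0.179]
orientation: [6.3, 54.2, 173.4]
force: [0.2, 0.1, -1.1]
opening: 0.0494
```

Call:
{"name": "move_arm", "arguments": {
  "commands": [
    [[0, 0, 0, 0], [0, 0, 0, 0], [0, 0, 0, 0], [0, 0, 0, 0], [0, 0, 0, 0], [0, 0, 0, 0]]
  ]
}}

```text
clock: 32.95
tool_pos: [0.5107, 0.1772, 0.1783]
orientation: [6.6, 54.2, 173.4]
force: [-0.4, -0.8, -1.8]
opening: 0.0502
```

```bash
python3 st.py; python3 - <<'E'
from h import *
p,d=snapshot("side");c=calibration("side");o=get_obs();v=c["T"][:3,:3].T@(o["tool_pos"]-c["T"][:3,3]);u=int(c["mtx"][0,0]*v[0]/-v[2]+c["mtx"][0,2]);w=int(-c["mtx"][1,1]*v[1]/-v[2]+c["mtx"][1,2]);print(u,w)
cv2.imwrite("pics/tip.png",cv2.resize(p[max(0,w-60):w+60,u-70:u+70,::-1],None,fx=5,fy=5,interpolation=cv2.INTER_CUBIC))
E
```

```text
32.95 [0.5107 0.1772 0.1783] [ 25.8  31.5  10.  -18.5 -99.3 -37. ] [-0.4 -0.8 -1.8] open 0.0502
tau 35.79 heading 173.4 jaw heading 165.23 jaw incl 35.52
u [0.817 0.396 0.418] len 0.845 u in tool [-0.788 -0.528 -0.318] armout [-0.494 -0.612 -0.618] up [-0.811  0.068  0.581]
316 257
```

View pics/tip.png

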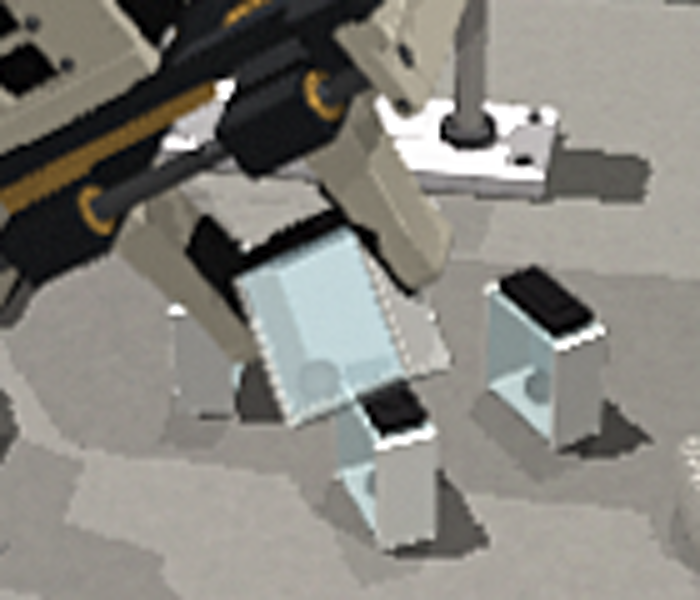

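The bead (320,378) now lies against the lower frosted wall of the tipped cell. Next I bring it back level.

Call:
{"name": "move_arm", "arguments": {
  "commands": [
    [[0, 0, 0, 0.1], [0, 0, 0, 0.14], [0, 0, 0, 0.14], [0, 0, 0, 0.14], [0, 0, 0, 0.14], [0, 0, 0, 0.14], [0, 0, 0, 0.14], [0, 0, 0, 0.14]]
  ]
}}

```text
clock: 33.8
tool_pos: [0.5107, 0.1772, 0.1783]
orientation: [68.8, 54.2, 173.4]
force: [0.3, 0.3, -1.2]
opening: 0.0498
```

Call:
{"name": "move_arm", "arguments": {
  "commands": [
    [[0, 0, 0, 0.14], [0, 0, 0, 0.14], [0, 0, 0, 0.12], [0, 0, 0, 0]]
  ]
}}

```text
clock: 34.2
tool_pos: [0.5107, 0.1772, 0.1783]
orientation: [91.5, 54.2, 173.4]
force: [0.0, 0.2, -1.9]
opening: 0.0499
```

```bash
python3 st.py; python3 - <<'E'
from plan import *
plan([((.545,-.05,.20),0),((.5456,-.206,.195),0),((.5456,-.206,.150),0)],step=4.2)
E
```

```text
34.2 [0.5107 0.1772 0.1783] [  25.8   31.5   10.   -18.5  -99.3 -121.9] [ 0.   0.2 -1.9] open 0.0499
tau 35.8 heading 173.4 jaw heading 82.16 jaw incl -0.89
u [0.818 0.396 0.418] len 0.845 u in tool [-0.787 -0.364  0.497] armout [-0.494 -0.67   0.555] up [-0.811  0.585 -0.015]
n 12 qmin [-3.0, 31.0, 10.0, -17.0, -110.0, -119.0, 0.0] qmax [23.0, 37.0, 20.0, -2.0, -100.0, -95.0, 0.0] end [-3.0, 37.0, 17.0, -2.0, -105.0, -95.0, 0.0]
maxstep [2.9 1.  1.7 1.7 2.3 2.8]
[[[-0.88, -0.7, -3.68, 0.0], [-0.88, -0.7, -3.68, 0.0], [-0.88, -0.7, -3.68, 0.0], [-0.88, -0.7, -3.68, 0.0], [-0.88, -0.7, -3.68, 0.0], [-0.88, -0.7, -3.68, 0.0], [-0.17, -0.55, -3.86, 0.0], [-0.17, -0.55, -3.86, 0.0]]]
[[[-0.17, -0.55, -3.86, 0.0], [-0.17, -0.55, -3.86, 0.0], [1.82, -1.32, 0.03, 0.0], [1.82, -1.32, 0.03, 0.0]]]
final x axis [-0.581  0.067 -0.811] jaw [ 0.136  0.991 -0.015]
```

Call:
{"name": "move_arm", "arguments": {
  "commands": [
    [[-0.9, -0.7, -3.7, 0], [-0.9, -0.7, -3.7, 0], [-0.9, -0.7, -3.7, 0], [-0.9, -0.7, -3.7, 0], [-0.9, -0.7, -3.7, 0], [-0.9, -0.7, -3.7, 0], [-0.2, -0.5, -3.8, 0], [-0.2, -0.5, -3.8, 0]]
  ]
}}

```text
clock: 35.0
tool_pos: [0.5461, -0.1296, 0.1992]
orientation: [91.2, 54.2, 173.4]
force: [1.0, 0.1, -0.6]
opening: 0.05
```

Call:
{"name": "move_arm", "arguments": {
  "commands": [
    [[-0.2, -0.5, -3.6, 0], [-0.2, -0.5, -3.4, 0], [0, 0, 0, 0], [1.4, -1, 0, 0], [1.2, -0.9, 0, 0], [1, -0.7, 0, 0], [0, 0, 0, 0]]
  ]
}}

```text
clock: 35.7
tool_pos: [0.5459, -0.1988, 0.151]
orientation: [91.3, 54.0, 173.4]
force: [1.1, -0.2, -1.5]
opening: 0.0493
```

```bash
cat > look.py <<'E'
from h import *
import sys
n=sys.argv[1];out=[]
for c,(u0,v0) in (("side",(235,150)),("top",(400,160))):
    p,d=snapshot(c);np.save(f"{c}_{n}.npy",d);cv2.imwrite(f"pics/{c}_{n}_full.png",p[:,:,::-1])
    a=p[v0:v0+(100 if c=="side" else 140),u0:u0+(150 if c=="side" else 90),::-1]
    k=430/a.shape[1] if c=="side" else 370/a.shape[1]
    out.append(cv2.resize(a,None,fx=k,fy=k,interpolation=cv2.INTER_CUBIC));print(c,k)
im=np.zeros((600,800,3),np.uint8)
for a,x in zip(out,(0,430)): a=a[:600];im[:a.shape[0],x:x+a.shape[1]]=a
cv2.imwrite(f"pics/look_{n}.png",im)
E
python3 st.py; python3 look.py a
```

```text
35.7 [ 0.5459 -0.1988  0.151 ] [ -2.4  37.6  10.4  -2.5 -98.8 -95.1] [ 1.1 -0.2 -1.5] open 0.0493
tau 36.02 heading 173.4 jaw heading 82.32 jaw incl -0.77
u [ 0.946 -0.04   0.323] len 0.847 u in tool [-0.816 -0.572  0.082] armout [-0.586 -0.805  0.091] up [-0.809  0.588 -0.013]
side 2.8666666666666667
top 4.111111111111111
```

View pics/look_a.png

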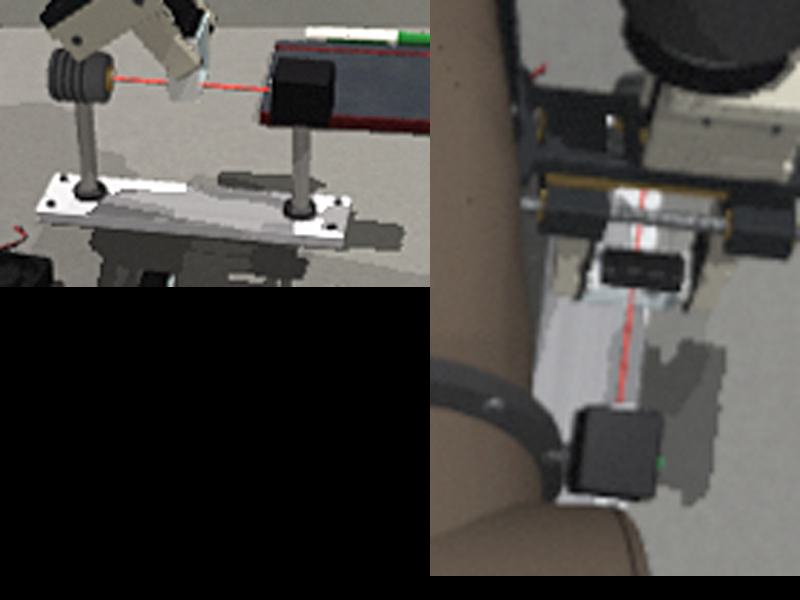

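```bash
python3 - <<'E'
from h import *
p=cv2.imread("pics/top_a_full.png")[:,:,::-1].astype(int)
px=lambda x,y:((x-430+.5)/4.1111-.5+400,(y+.5)/4.1111-.5+160)
cap=[px(602,250),px(688,252),px(684,290),px(601,286)]
w=onz("top",cap,.179);print("cap corners",w.round(4).tolist(),"mean",w.mean(0).round(4))
e=w[0]+w[3]-w[1]-w[2];print("yaw y axis",np.degrees(np.arctan2(e[1],e[0])).round(1))
d=np.load("top_a.npy");P=cloud("top",d);M=(p.sum(-1)<170)&(np.abs(P[...,0]-.553)<.03)&(np.abs(P[...,1]+.2)<.035)&(P[...,2]>.165)&(P[...,2]<.19)
q=P[M];print(len(q),q.mean(0).round(4),cv2.minAreaRect(q[:,:2].astype(np.float32)*1000))
# lens ends of beam in top at z=.12 from first picture
p0=cv2.imread("pics/top0.png")[:,:,::-1];v,u=np.nonzero(red(p0));s=(u>435)&(u<465)&(v>195)&(v<265);b=onz("top",np.c_[u,v][s],.12)
print("beam x",b[:,0].min(),b[:,0].max())
for x in(.5,.55,.6): print(x,np.polyval(np.polyfit(b[:,0],b[:,1],1),x).round(4))
s=cv2.imread("pics/side_a_full.png");cv2.imwrite("pics/sa.png",cv2.resize(s[140:205,255:345],None,fx=8,fy=8,interpolation=cv2.INTER_CUBIC))
E
```

```text
cap corners [[0.5624, -0.1812, 0.179], [0.5604, -0.2235, 0.179], [0.5415, -0.2206, 0.179], [0.5445, -0.1799, 0.179]] mean [ 0.5522 -0.2013  0.179 ]
yaw y axis 86.5
198 [ 0.5525 -0.2018  0.1808] ((553.6753540039062, -201.76905822753906), (26.385330200195312, 60.355106353759766), 5.312277793884277)
beam x 0.492336737600388 0.610011144679671
0.5 -0.199
0.55 -0.2066
0.6 -0.2143
```

View pics/sa.png

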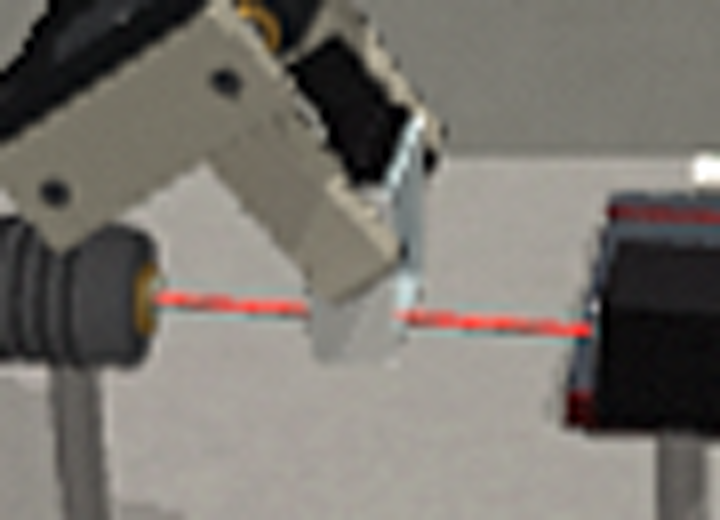

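```bash
python3 - <<'E'
from h import *
for x,y in((358,361),(312,356),(405,361)):
    o,d=ray("side",[(255+(x+.5)/8-.5,140+(y+.5)/8-.5)]);k=(-.173-o[1])/d[0,1];print((o+d[0]*k).round(4))
from plan import *
o=get_obs();p=o["tool_pos"];plan([(p+[0,-.006,-.0155],0)],step=1)
E
```

```text
[ 0.5567 -0.173   0.1209]
[ 0.5691 -0.173   0.1224]
[ 0.544  -0.173   0.1209]
n 2 qmin [-3.0, 38.0, 10.0, -2.0, -98.0, -95.0, 0.0] qmax [-3.0, 38.0, 10.0, -2.0, -98.0, -95.0, 0.0] end [-3.0, 38.0, 10.0, -2.0, -98.0, -95.0, 0.0]
maxstep [0.2 0.4 0.3 0.1 0.7 0.2]
[[[0.61, -0.49, -0.29, 0.0], [0.61, -0.49, -0.29, 0.0]]]
final x axis [-0.582  0.067 -0.811] jaw [ 0.134  0.991 -0.014]
```

Call:
{"name": "move_arm", "arguments": {
  "commands": [
    [[0.4, -0.3, -0.2, 0], [0.4, -0.3, -0.2, 0], [0.4, -0.4, -0.2, 0], [0, 0, 0, 0], [0, 0, 0, 0]]
  ]
}}

```text
clock: 36.3
tool_pos: [0.547, -0.2059, 0.1375]
orientation: [91.4, 54.2, 173.4]
force: [0.2, -0.0, -1.6]
opening: 0.0497
```

```bash
python3 st.py; python3 - <<'E'
from h import *
s,_=snapshot("side");t,_=snapshot("top")
a=cv2.resize(s[140:205,255:345,::-1],(800,578),interpolation=cv2.INTER_CUBIC)[150:500]
b=cv2.resize(t[195:265,420:500,::-1],None,fx=5,fy=5,interpolation=cv2.INTER_CUBIC)[:250]
im=np.zeros((600,800,3),np.uint8);im[:350]=a;im[350:350+b.shape[0],:400]=b;cv2.imwrite("pics/fin.png",im)
E
```

```text
36.3 [ 0.547  -0.2059  0.1375] [ -3.   38.3  10.   -2.2 -97.4 -94.7] [ 0.2 -0.  -1.6] open 0.0497
tau 35.82 heading 173.4 jaw heading 82.24 jaw incl -0.82
u [ 0.95  -0.049  0.307] len 0.845 u in tool [-0.805 -0.589  0.075] armout [-0.584 -0.807  0.084] up [-0.811  0.585 -0.014]
```

View pics/fin.png

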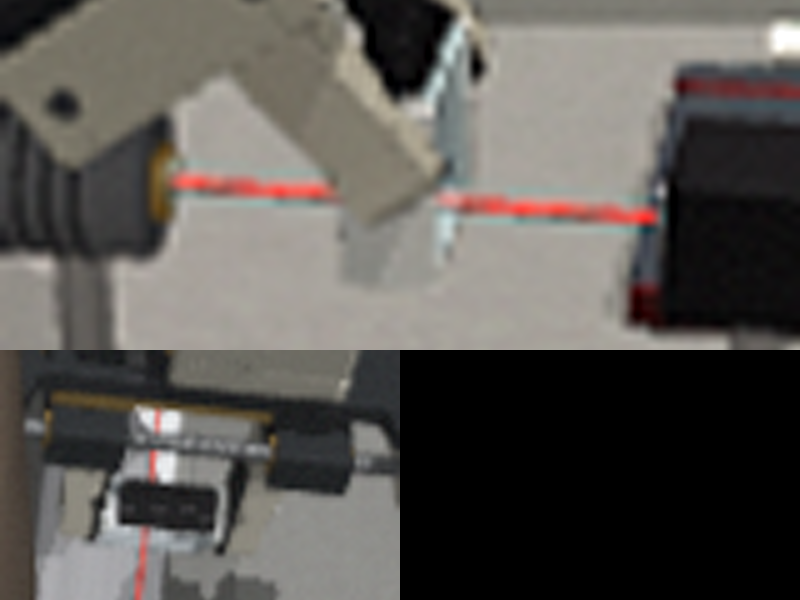

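Call:
{"name": "move_arm", "arguments": {
  "commands": [
    [[0.12, -0.09, 0, 0], [0, 0, 0, 0], [0, 0, 0, 0], [0, 0, 0, 0], [0, 0, 0, 0]]
  ]
}}

```text
clock: 36.9
tool_pos: [0.5472, -0.2058, 0.1363]
orientation: [91.4, 54.2, 173.4]
force: [0.1, -0.0, -1.2]
opening: 0.0496
```

```bash
python3 st.py; python3 - <<'E'
from h import *
from plant import get_obs
o=get_obs();print(o["qvel"].round(2))
# dish, bottle, heat sink: compare with start in side view
a=cv2.imread("pics/side0.png").astype(int);s,_=snapshot("side");b=s[:,:,::-1].astype(int)
for n,(x0,y0,x1,y1) in dict(dish=(197,262,247,296),bottle=(195,358,222,412),sink=(380,282,402,312)).items(): print(n,np.abs(a-b)[y0:y1,x0:x1].mean().round(2),np.abs(a-b)[y0:y1,x0:x1].max())
from plant import close_job
print(close_job())
E
```

```text
36.9 [ 0.5472 -0.2058  0.1363] [ -2.9  38.4   9.9  -2.2 -97.2 -94.7] [ 0.1 -0.  -1.2] open 0.0496
tau 35.79 heading 173.4 jaw heading 82.26 jaw incl -0.82
u [ 0.951 -0.049  0.306] len 0.844 u in tool [-0.804 -0.59   0.075] armout [-0.584 -0.808  0.084] up [-0.811  0.585 -0.014]
[-0.02 -0.01  0.01 -0.07 -0.04 -0.02]
dish 7.27 16
bottle 6.55 15
sink 28.67 109
the job is handed in; nothing more can be done
None
```

I handed the job in at 36.9 s, with the cell held in the gap of the light bench by its frosted faces and the arm still. Three points below were not fully met or confirmed.

**What I did:** The moves allow only spin about the tool's own axis, so I leaned the tool by pushing the arm against its reach limit. I picked up the cell on the pad (the leftmost look-alike), turned it about 71° and set it back down. I then leaned the fingers about 36° from vertical and gripped it again by the frosted faces. In the air I tipped it by spinning the tool, brought it back level, and moved it into the gap.

**Last checks:**

| Check | Result |
|---|---|
| Joint speeds | about 0 |
| Finger opening | 49.6 mm |
| Outside force on the tool | about 1 N |
| Underside height | about 0.106 m, so the beam should cross about 14 mm above it |
| Side-to-side position on the beam | within about 1.5 mm (two estimates disagreed by that much) |
| Yaw to the beam | about 1° off |
| Roll | about 0.8° |

In the tipped picture the bead lay against the lower frosted wall. I did not check it again at the bench.

**Not fully met or confirmed:**
- **Tip angle:** the frosted-to-frosted axis reached only about 35.5°, less than the 45° asked. By calculation the whole cell leaned about 45°, partly towards a window.
- **Force spikes:** wrist force read 93 N and 101 N at the reach limit, both with the gripper empty. The limit is 120 N, and the peaks between readings are unknown.
- **Bystanders:** the dish and bottle looked unchanged against the first picture. The heat sink's patch differed clearly. That may be the arm's shadow, as nothing came near it, but I did not confirm it.

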